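# Clamp a glued statue stand with an over-center toggle clamp and an extension bar

### The job

Slide the freshly glued wooden statue stand along the gluing board, without lifting or tipping it, until it sits home in the corner of the fence and the stop, under the pad of the toggle clamp. Then slip the square steel tube over the clamp's short handle as an extension and throw the handle with it, never pushing the handle with the hand itself, past the dead point until the clamp snaps shut and holds the stand. Pull the tube off again and lay it back on the rubber tool mat, leaving everything else on the table where it is.

Things in the scene. Friction and masses are not known exactly. Their poses are not given: they have to be found in the camera images.
- jig: plywood gluing board 150 x 410 x 18 mm fixed on the table, turned differently each time. Origin on the table top straight below the clamp handle's pivot, z up; the board spans x -90 to +60, y -70 to +340 mm. The table's fixed equipment stands beyond x = 0.78 m and beyond |y| = 0.54 m of the room
- clamp_base (a point): middle of the clamp's steel foot on the board, 12 mm along the board's y from its origin, 18 mm above the table; axes as the board's. The foot is 56 (x) x 78 (y) mm, its side plates rise 112 mm above the board; the arm (two flat bars, 22 mm wide together) reaches towards the board's +y over the work, the handle points towards -y and up
- fence_mid (a point): middle of the upper edge, on the work's side, of the wooden fence along the board's +x edge: inner face at x = +39 mm of the board, from y = 55 to 335 mm, 16 mm high above the board; axes as the board's
- stop_mid (a point): middle of the upper edge, on the work's side, of the wooden stop across the board: its face towards +y is at y = +64 mm of the board, 77 mm wide, 16 mm high above the board; fence and stop make the corner into which the stand goes; axes as the board's
- home_mark (a point): where the centre of the stand (half-way up) is when it is home in the corner of fence and stop, under the clamp's pad: 124.5 mm from the board's origin along the board's y, 40 mm above the table; axes as the board's
- stand_center (a point): centre, half-way up, of the dark wooden statue stand on the board, beyond the clamp's pad: waisted pedestal 76 (x) x 120 (y) x 44 mm, 0.23 to 0.46 kg. Foot 76 x 120 mm, 14 high; step 66 x 110 up to 18; waist 48 x 92 up to 30; top slab 60 x 112 from 30 to 44 mm. Freshly glued. Its y lies about along the board's y
- pad_face (a point): centre of the lower face of the clamp's rubber pad: 26 mm across, on a spring-loaded spindle; the arm's bars end 12 mm beyond it. Clamp open: the pad is 8 mm or more above the stand's top, the bars' underside 40 mm or more. Clamped: it presses on the stand with about 45 N
- handle_pivot (a point): axis of the clamp's handle, 68 mm above the table; the handle turns about the board's x axis through this point; axes as the board's
- handle_tip (a point): rounded free end of the clamp's handle, 88 mm from the pivot. The handle is a round steel bar 14 mm across, free from 40 to 88 mm from the pivot. This frame turns with the handle: its -y axis points from the pivot outwards along the handle, its x axis is the board's x
- clamp_handle (a joint): angle (rad) of the clamp's handle, growing as it is thrown down; its angle above level is 0.80 minus this. Starts near 0, stays where left. The pad meets the stand at about 0.25, then resistance grows to about 1.5 N m near 0.4 and falls to nothing at the dead point, 0.64; from 0.70 on the clamp snaps by itself to its stop at 0.80: handle level, locked
- bar_center (a point): centre of the extension bar: straight square steel tube, 200 mm long (its x), 25 mm wide and high, walls 2.5 mm, open at both ends (20 mm square bore), 0.25 to 0.49 kg, lying on the tool mat among hand tools. Either end slips loosely over the clamp's handle, up to 45 mm deep; with 3 mm play all round, the handle trails the tube's swing by up to 0.2 rad
- mat_center (a point): centre of the upper face of the rubber tool mat, 260 (x) x 230 (y) x 3 mm, fixed on the table; the bar and two hand tools lie on it, roughly along its x, 75 mm apart
- gouge: carving gouge, 200 mm long, square wooden handle 22 mm thick and a flat steel blade, lying on the tool mat; origin under the middle of its length; a bystander
- rasp: wood rasp, 200 mm long, wooden handle 24 mm wide and a flat steel blade, lying on the tool mat; origin under the middle of its length; a bystander
- caul: loose strip of pale wood 90 x 25 x 18 mm lying on the table under the reach of the clamp's handle; origin under its centre; a bystander
- glue_pot: white glue pot with a lid, 60 mm across, 70 mm tall; origin under its centre; a bystander
- teacup: white handleless cup, 68 mm across, 58 mm tall; origin under its centre; a bystander
- figure: carved wooden figure, 68 mm across the foot, 142 mm tall; origin under its centre; a bystander
- censer: brass incense burner on three legs with two upright ears, 112 mm over the ears, 78 mm tall; origin under its centre; a bystander
- glue_brush: flat glue brush, 170 mm long, 42 mm wide, 20 mm thick, lying on the table; origin under the middle of its length; a bystander
Things that resemble listed ones, but are neither listed nor needed, are in the scene too. What is shaped like the part that bears bar_center but turquoise is not meant.

How it is judged (in metres and radians):
On the way, in this order (a step that is already met when the one before it is completed fails the run):
1. the stand is home in the corner under the pad, the clamp still open (horizontal distance between stand_center and home_mark below 0.006 m and angle between the y axis of stand_center and the y axis of jig, either way round below 0.07 rad and value of joint clamp_handle below 0.35 rad), for 0.2 s.
2. the handle is thrown past the dead point with the tube over it (value of joint clamp_handle above 0.7 rad and x of handle_tip in the frame of bar_center between -0.09 and 0.09 m and y of handle_tip in the frame of bar_center between -0.011 and 0.011 m and z of handle_tip in the frame of bar_center between -0.011 and 0.011 m), for 0.1 s.
At the end, for the whole second after the job is handed in: The clamp handle is at its stop (joint above 0.74) and the pad presses on the stand with over 25 N; the stand is within 6 mm and 4 degrees of its home in the corner; the tube lies flat and at rest with its centre over the tool mat (not on top of another tool) (value of joint clamp_handle above 0.74 rad and contact force between clamp_pad and stand above 25 N and horizontal distance between stand_center and home_mark below 0.006 m and angle between the y axis of stand_center and the y axis of jig, either way round below 0.07 rad and x of bar_center in the frame of mat_center between -0.13 and 0.13 m and y of bar_center in the frame of mat_center between -0.115 and 0.115 m and z of bar_center in the frame of mat_center below 0.018 m and linear speed of bar below 0.02 m/s); the robot touches nothing.
It fails at once if the stand is lifted (more than 6 mm) or tipped (z of stand_center in the frame of jig above 0.046 m or angle between stand_center's own z axis and vertical above 0.1 rad).
It fails at once if the hand or the arm pushes on the clamp's handle itself (contact force between any of the fingers, the arm and clamp_handle above 3 N).
It fails at once if a bystander is moved by more than 30 mm (distance of any of gouge, rasp, caul, glue_pot, teacup, figure, censer, glue_brush from where it was at the start of the episode above 0.03 m).
It also fails if it takes over 72 s, if anything falls off the work surface, if the arm or the gripper's body presses on something with over 40 N, if the wrist force passes 120 N, or if a joint passes its speed limit or range.

### The arm

A 6-joint arm with a two-finger parallel gripper is mounted at the origin on the work surface. World frame = base frame: x ahead of the robot, y to its left, z up, the work surface at z = 0. Lengths are in m, angles in degrees, forces in N, time in s.
With the tool pointing down it reaches from about 0.3 to 0.75 m from the base axis. Payload 8.5 kg.
Tool frame: the origin (TCP) lies midway between the tips of the shut fingers; the grasp point (between the pads) lies 19 mm behind it (env.grip_depth is the distance from the TCP to the grasp point, in m); y points along the fingers, x is the direction in which the jaws open and shut, and the axes are right-handed (so a half turn about y gives the same grasp; the last joint's range is limited). The gripper opens to 85 mm and grips with 20 to 120 N. Pads are 22 mm wide; open, the fingers measure 114 mm over their backs; the gripper's body (76 mm by 85 mm) begins 54 mm behind the grasp point. The pads swing forward as they close: fully open they stand 13 mm farther back than shut.
Start: joints at [55.903, 21.807, 74.336, -0, 83.858, -12.336], TCP at [0.204, 0.511, 0.201] pointing down, gripper open.
Joint ranges: [-178.18, 178.18], [-50.72, 133.34], [12.68, 142.11], [-81.47, 261.47], [9.98, 163.14], [-165.26, 165.26]. Speed limits (degrees/s): [136.94, 136.94, 180, 180, 180, 180].

### API

Orientations are given as a 3x3 rotation matrix whose columns are the frame's x, y, z axes.
In Python, from rig import env gives the robot as it stands.
- The arm moves only by the shell command python3 -m inch 'ROWS' [FORCE]. ROWS is JSON, a list that holds one entry, the list of rows, each a list of 7 numbers: the gripper command: -1 is shut, 1 is fully open, values between are in proportion, then the shift along the world's x, y, z in cm, then the turn, a rotation vector about the world's x, y, z in degrees. In form: [[[grip, dx, dy, dz, rx, ry, rz], ...]]. A call has 1 to 20 rows; each row is the pose to reach, as a shift and turn from the pose commanded when the call began; what a row does not reach only later rows make up. A row lasts 1/8 s, in which the tool goes at most 62.5 mm and 10.7 degrees, less where a joint would pass 70% of its speed; a pose out of reach is approached as far as the arm can. A call with a gripper value outside its range is refused whole. The fingers move at their own pace and stop on an object; FORCE is the grip in N (left out, the last holds). Time passes only in rows, so rows that repeat a pose let the fingers close. It gives the time, the measured TCP pose, the force and the opening at its end, in the units of the state.
- env.observe(): the state, without advancing time (a new reading comes with each control period).
- env.get_image(name): name is "scene" or "side" or "wrist"; returns a dict with "frame" (384x512x3 uint8, red, green, blue), "mtx" (3x3 intrinsics, pixels), "rvec" (rotation vector, rad) and "tvec" (3), from world to camera coordinates, as OpenCV has them. Camera axes: x right, y down, z forward; pixel columns grow to the right and rows downward; lengths in m; the calibration is good to about 2 mm. A picture is of the moment at which its call begins. There is no depth.
- env.close_job(): hands the job in, once; it reports no verdict.
The state is a dict: "time_s": time; "q": joint angles; "qvel": joint speeds; "joint_efforts": joint torques, N m; "position": TCP position; "tool_rot": TCP orientation; "ft_force": force on the tool from outside, world axes, zero at the start; "wrist_torque": the same for the moment, N m; "grip_width": finger opening in m.
Only numpy, scipy, OpenCV 4.12 (cv2) and the standard library are available. Lean on these libraries where they do the work, as an engineer would, in place of code of your own. Each camera call takes 0.05 s, during which the arm holds its last target.

## Working session

There is one attempt and no reset: what is moved stays moved. The work goes in short steps, Python scripts to look and compute and a shell command to move; the robot and the scene stay as the last step left them, time stands still between calls to the robot, and variables do not carry over. Pictures are saved under pics/ and viewed, and the job is handed in when it is done.

```bash
ls; mkdir -p pics; python3 - <<'E'
from rig import env
import cv2
o=env.observe();print(o)
for n in ["scene","side","wrist"]:
    d=env.get_image(n);cv2.imwrite(f"pics/{n}0.png",d["frame"][:,:,::-1]);print(n,d["mtx"],d["rvec"],d["tvec"])
E
```

```text
pics
{'time_s': 0.0, 'q': array([ 5.59023701e+01,  2.18399859e+01,  7.43859614e+01, -4.94500335e-04,
        8.38589544e+01, -1.23360624e+01]), 'qvel': array([ 0.02691113, -0.16182087,  0.08794694,  0.07685633, -0.0931703 ,
        0.05293089]), 'joint_efforts': array([-2.74109243e-04, -4.48459589e+01, -2.31280392e+01, -1.82639678e-04,
        4.72227955e-03, -2.46770088e-05]), 'position': array([0.20371508, 0.5105034 , 0.19991412]), 'tool_rot': array([[ 3.70743488e-01, -8.23606190e-04, -9.28734939e-01],
       [ 9.28734174e-01, -1.23187658e-03,  3.70744275e-01],
       [-1.44943410e-03, -9.99998902e-01,  3.08200995e-04]]), 'ft_force': array([-0.02349775, -0.05171031, -0.24114637]), 'wrist_torque': array([ 0.0168003 , -0.02245409,  0.04059956]), 'grip_width': 0.08563711561992844}
scene [[351.98551657   0.         258.51863078]
 [  0.         351.98551657 190.4184808 ]
 [  0.           0.           1.        ]] [ 1.00042301  2.26559795 -1.21192527] [ 0.27811202 -0.1231452   1.44602872]
side [[354.3021078    0.         257.61357531]
 [  0.         354.3021078  196.12222808]
 [  0.           0.           1.        ]] [ 2.22999079 -0.25051637  0.15164131] [-0.46758559  0.19463805  0.85942553]
wrist [[310.13584927   0.         260.52889705]
 [  0.         310.13584927 190.52504579]
 [  0.           0.           1.        ]] [-2.38841688 -1.61736994 -0.24194395] [-0.54934695 -0.0382329   0.38052057]
```

```bash
python3 - <<'E'
import cv2
for n in ["scene","side"]:
    i=cv2.imread(f"pics/{n}0.png");cv2.imwrite(f"pics/{n}0b.png",cv2.resize(i,(800,600),interpolation=cv2.INTER_CUBIC))
E
```

```text
(no output)
```

View pics/scene0b.png

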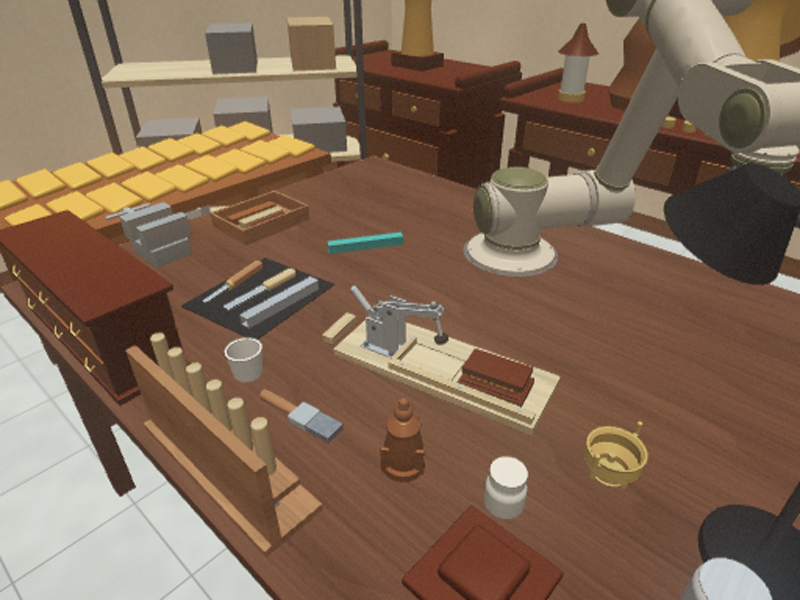

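View pics/side0b.png

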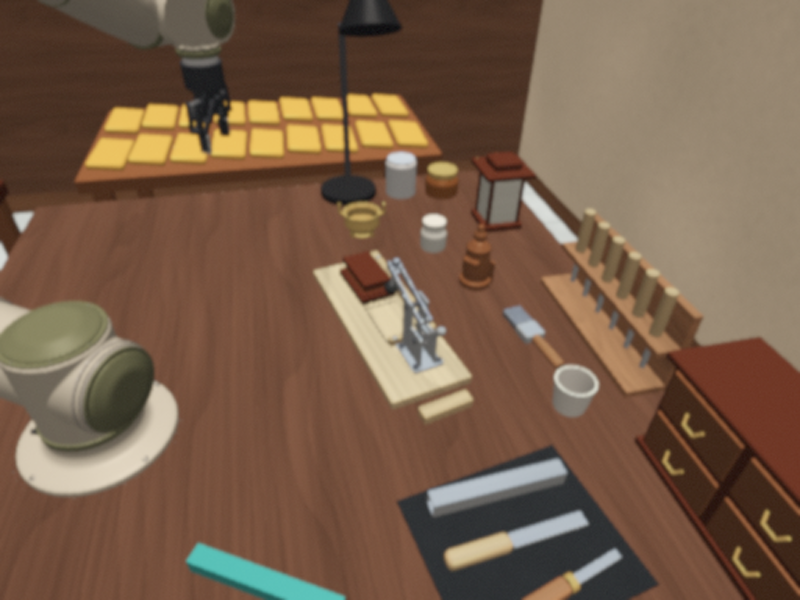

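View pics/wrist0.png

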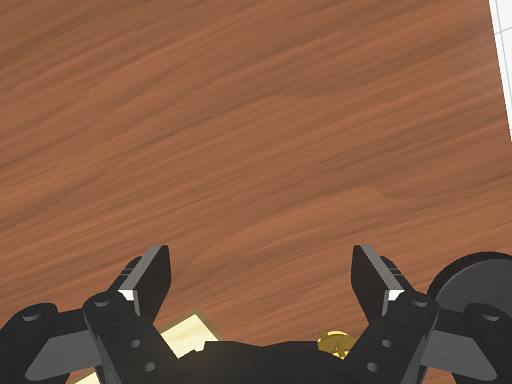

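The scene view shows the board with the clamp (about 380,330 of 800), the stand (497,375), the black mat (258,295) with the grey tube nearest the clamp (280,300), and the turquoise look-alike (365,242). Next come enlarged crops for pixel picking.

```bash
cat > h.py <<'E'
import numpy as np,cv2
from rig import env
def cam(d):
    R,_=cv2.Rodrigues(np.array(d["rvec"],float)); return np.array(d["mtx"]),R,np.array(d["tvec"]).ravel()
def ray(d,u,v):
    K,R,t=cam(d); c=-R.T@t; r=R.T@np.linalg.solve(K,[u,v,1.]); return c,r/np.linalg.norm(r)
def onz(d,u,v,z):
    c,r=ray(d,u,v); return c+r*(z-c[2])/r[2]
def tri(pairs):
    A=np.zeros((3,3));b=np.zeros(3)
    for d,u,v in pairs:
        c,r=ray(d,u,v);P=np.eye(3)-np.outer(r,r);A+=P;b+=P@c
    x=np.linalg.solve(A,b); return x,[np.linalg.norm((np.eye(3)-np.outer(ray(d,u,v)[1],ray(d,u,v)[1]))@(x-ray(d,u,v)[0])) for d,u,v in pairs]
def proj(d,p):
    K,R,t=cam(d); q=K@(R@np.array(p,float)+t); return q[:2]/q[2]
def crop(d,u0,v0,w,h,s,name,mark=[]):
    i=cv2.resize(d["frame"][v0:v0+h,u0:u0+w,::-1],None,fx=s,fy=s,interpolation=cv2.INTER_CUBIC)
    for p in mark:
        cv2.circle(i,(int((p[0]-u0+.5)*s),int((p[1]-v0+.5)*s)),3,(0,0,255),1)
    cv2.imwrite("pics/"+name+".png",i)
E
python3 - <<'E'
from h import *
d=env.get_image("scene"); crop(d,205,175,160,105,5,"s1"); crop(d,110,155,110,75,7,"s2")
d=env.get_image("side"); crop(d,195,155,110,110,5,"d1"); crop(d,240,280,190,104,4,"d2")
E
```

```text
(no output)
```

View pics/s1.png

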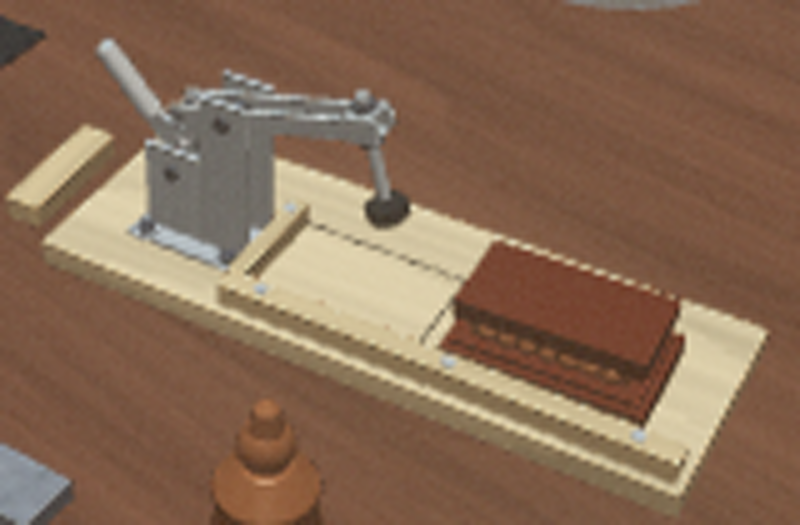

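View pics/s2.png

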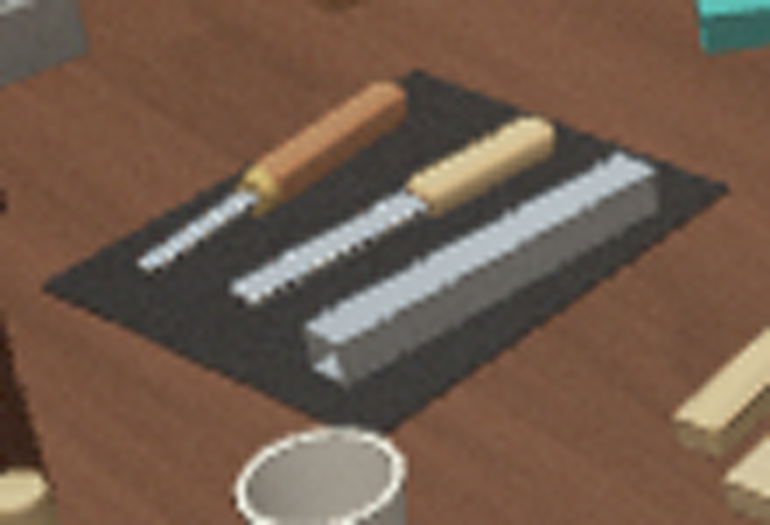

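View pics/d1.png

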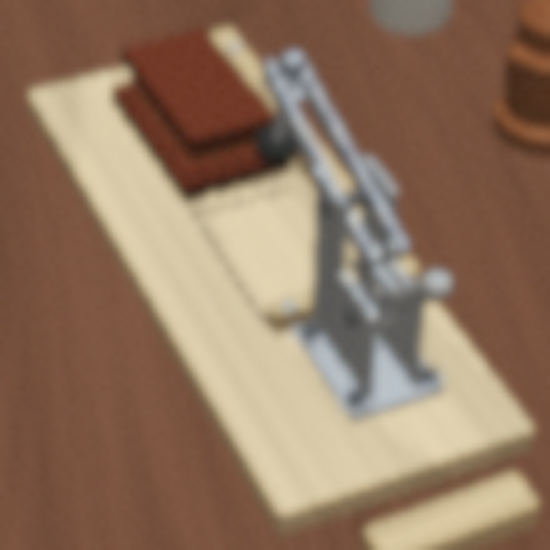

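View pics/d2.png

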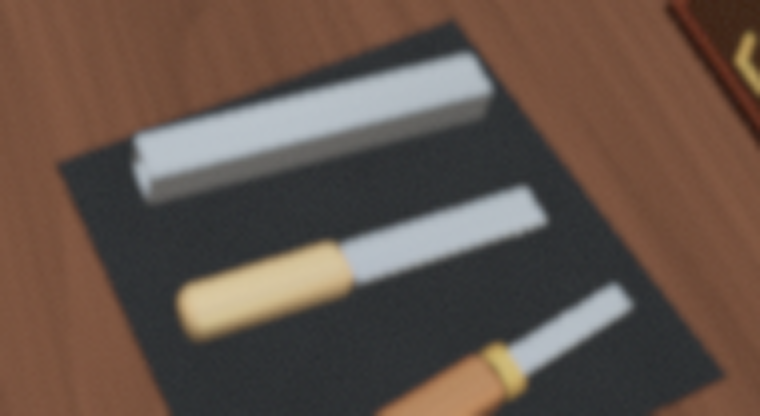

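```bash
cat > m1.py <<'E'
from h import *
S=env.get_image("scene");D=env.get_image("side")
def pts(d,L,u0,v0,s,z): return np.array([onz(d,u0+(x+.5)/s-.5,v0+(y+.5)/s-.5,z) for x,y in L])
np.set_printoptions(precision=4,suppress=True)
print("board S",pts(S,[(45,243),(678,495),(768,330),(143,150)],205,175,5,.018))
print("board D",pts(D,[(285,515),(28,92),(535,432)],195,155,5,.018))
print("stand S",pts(S,[(497,240),(680,298),(640,372),(455,300)],205,175,5,.062))
print("stand D",pts(D,[(122,48),(195,142),(270,125)],195,155,5,.062))
a=pts(S,[(308,325),(345,343),(655,175),(615,152)],110,155,7,.028);print("bar S",a,a.mean(0))
a=pts(D,[(137,133),(150,178),(490,95),(468,53)],240,280,4,.028);print("bar D",a,a.mean(0))
a=pts(S,[(415,70),(728,187),(388,430),(43,288)],110,155,7,.003);print("mat",a,a.mean(0))
f=lambda x,y:(205+(x+.5)/5-.5,175+(y+.5)/5-.5); g=lambda x,y:(195+(x+.5)/5-.5,155+(y+.5)/5-.5)
print("tip",tri([(S,*f(107,49)),(D,*g(437,283))]))
print("pad",tri([(S,*f(387,212)),(D,*g(277,142))]))
E
python3 m1.py
```

```text
board S [[ 0.5981 -0.0175  0.018 ]
 [ 0.5154  0.378   0.018 ]
 [ 0.3706  0.3492  0.018 ]
 [ 0.49   -0.0426  0.018 ]]
board D [[ 0.452  -0.0535  0.018 ]
 [ 0.3662  0.3478  0.018 ]
 [ 0.5953 -0.0247  0.018 ]]
stand S [[0.4555 0.2153 0.062 ]
 [0.4287 0.3198 0.062 ]
 [0.4939 0.3355 0.062 ]
 [0.5135 0.2293 0.062 ]]
stand D [[0.4274 0.3213 0.062 ]
 [0.4551 0.2103 0.062 ]
 [0.5032 0.2183 0.062 ]]
bar S [[ 0.6618 -0.2404  0.028 ]
 [ 0.6585 -0.2153  0.028 ]
 [ 0.4651 -0.2226  0.028 ]
 [ 0.4645 -0.2555  0.028 ]] [ 0.5625 -0.2334  0.028 ]
bar D [[ 0.4623 -0.2255  0.028 ]
 [ 0.4618 -0.2528  0.028 ]
 [ 0.6598 -0.2451  0.028 ]
 [ 0.6603 -0.2167  0.028 ]] [ 0.561 -0.235  0.028]
mat [[ 0.4591 -0.444   0.003 ]
 [ 0.4222 -0.2172  0.003 ]
 [ 0.6673 -0.1751  0.003 ]
 [ 0.7152 -0.3982  0.003 ]] [ 0.566  -0.3086  0.003 ]
tip (array([ 0.5355, -0.0196,  0.1289]), [np.float64(0.0007530184145421136), np.float64(0.0007530184145421695)])
pad (array([0.4981, 0.1695, 0.0838]), [np.float64(0.0017004190530282956), np.float64(0.0017004190530283134)])
```

```bash
cat >> h.py <<'E'
O=np.array([.5258,.0344]);BX=np.array([.978,.209]);BY=np.array([-.209,.978])
def tob(p): q=np.array(p[:2])-O; return np.array([q@BX,q@BY])
def tow(x,y): return O+x*BX+y*BY
E
python3 - <<'E'
from h import *
np.set_printoptions(precision=4,suppress=True)
S=env.get_image("scene")
for n,(u,v),z in [("censer",(615,480),.0),("pot",(505,508),.0),("figure",(402,470),0),("caul",(340,328),.018),("cup",(244,372),0)]:
    p=onz(S,u*.64,v*.64,z);print(n,p,tob(p))
W=env.get_image("wrist");K,R,t=cam(W);c=-R.T@t;o=env.observe();T=o["tool_rot"]
print("cam in tool",T.T@(c-o["position"]),"cam R in tool",T.T@R.T)
print(tow(-.006,.335),tow(.004,.196))
E
```

```text
censer [0.5061 0.522  0.    ] [0.0826 0.481 ]
pot [0.661 0.425 0.   ] [0.2139 0.3538]
figure [0.7121 0.2683 0.    ] [0.231  0.1898]
caul [ 0.5442 -0.0589  0.018 ] [-0.0015 -0.0951]
cup [ 0.7461 -0.1088  0.    ] [ 0.1855 -0.186 ]
cam in tool [-0.0003 -0.1745  0.0748] cam R in tool [[ 1.     -0.0007  0.0002]
 [-0.0004 -0.2939  0.9558]
 [-0.0007 -0.9558 -0.2939]]
[0.4499 0.3608] [0.4887 0.2269]
```

```bash
python3 - <<'E'
from h import *
from scipy.spatial.transform import Rotation as r
a=r.from_rotvec(np.radians(-15)*np.array([.978,.209,0]))*r.from_euler('z',-56.2,degrees=True)
print(np.degrees(a.as_rotvec()))
E
```

```text
[-11.93471899 -10.0723251  -55.86796471]
```

```bash
python3 -m inch '[[[-0.4,6,-4,0,-3,-2.5,-14],[-0.4,12,-8,0,-6,-5,-28],[-0.4,18,-12,0,-9,-7.5,-42],[-0.4,24.6,-15,0,-11.9,-10.1,-55.9],[-0.4,24.6,-15,0,-11.9,-10.1,-55.9],[-0.4,24.6,-15,0,-11.9,-10.1,-55.9],[-0.4,24.6,-15,0,-11.9,-10.1,-55.9],[-0.4,24.6,-15,0,-11.9,-10.1,-55.9]]]' 60
python3 - <<'E'
from h import *
W=env.get_image("wrist");cv2.imwrite("pics/w1.png",W["frame"][:,:,::-1]);print(env.observe()["tool_rot"])
E
```

```text
time_s: 1.45
position: [0.4495, 0.361, 0.2007]
tool_rot: [[0.978, 0.055, -0.203], [0.21, -0.252, 0.945], [0.001, -0.966, -0.258]]
ft_force: [0.3, -0.6, 0.7]
grip_width: 0.0256
[[ 9.77708505e-01  5.51331660e-02 -2.02599143e-01]
 [ 2.09964680e-01 -2.52336527e-01  9.44585152e-01]
 [ 9.54805858e-04 -9.66067602e-01 -2.58287586e-01]]
```

View pics/w1.png

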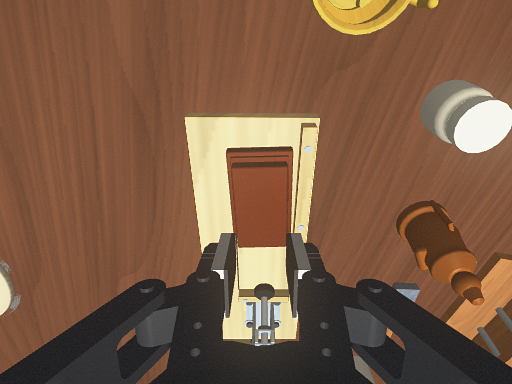

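The wrist view shows the board's far end (corners 186,117 and 320,118), the fence on its right, the stand (foot end 227–293 at row 148) and the clamp beyond the fingers.

```bash
python3 - <<'E'
from h import *
np.set_printoptions(precision=4,suppress=True)
W=env.get_image("wrist"); crop(W,170,105,170,150,4.7,"w1c")
for u,v,z in [(186,117,.018),(320,118,.018),(227,149,.032),(293,147,.032),(232,166,.062),(292,162,.062),(318,125,.034),(302,126,.034)]:
    p=onz(W,u,v,z);print((u,v),p,tob(p))
E
```

```text
(186, 117) [0.3686 0.3484 0.018 ] [-0.0881  0.3399]
(320, 118) [0.5131 0.3781 0.018 ] [0.0594 0.3388]
(227, 149) [0.4188 0.3264 0.032 ] [-0.0436  0.308 ]
(293, 147) [0.4902 0.3441 0.032 ] [0.0299 0.3104]
(232, 166) [0.4274 0.3224 0.062 ] [-0.036   0.3023]
(292, 162) [0.4875 0.34   0.062 ] [0.0264 0.3069]
(318, 125) [0.5091 0.375  0.034 ] [0.0549 0.3366]
(302, 126) [0.4928 0.3704 0.034 ] [0.0379 0.3355]
```

View pics/w1c.png

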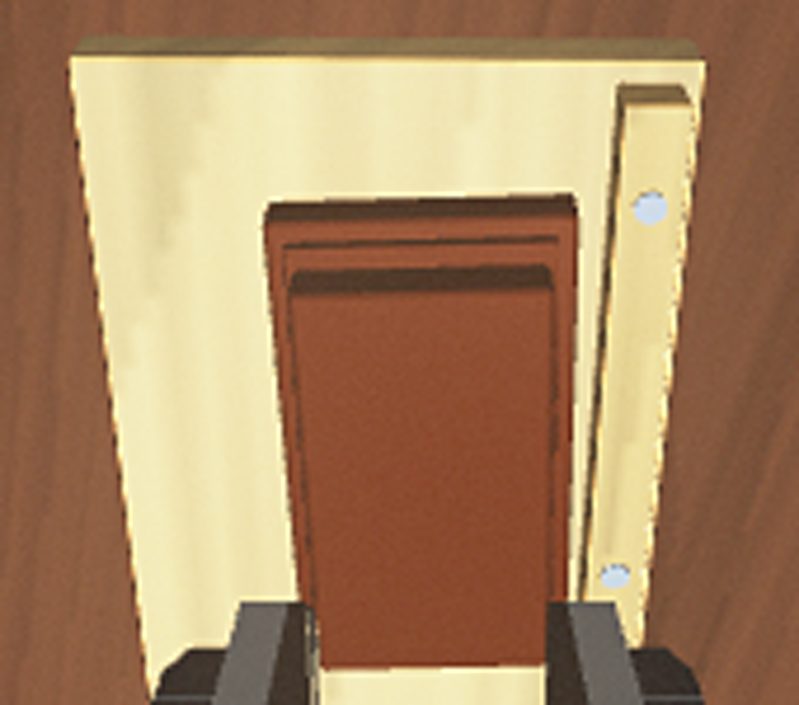

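```bash
python3 -m inch '[[[-0.4,-0.2,0.2,-5,0,0,0],[-0.4,-0.3,0.2,-10,0,0,0],[-0.4,-0.3,0.2,-14,0,0,0],[-0.4,-0.3,0.2,-16.5,0,0,0],[-0.4,-0.3,0.2,-17.7,0,0,0],[-0.4,-0.3,0.2,-17.7,0,0,0]]]'
python3 - <<'E'
from h import *
W=env.get_image("wrist");cv2.imwrite("pics/w2.png",W["frame"][:,:,::-1])
p=env.observe()["position"];print(tob(p),tow(.005,.197)-p[:2])
E
```

```text
time_s: 2.3
position: [0.4468, 0.3629, 0.0236]
tool_rot: [[0.978, 0.054, -0.201], [0.209, -0.253, 0.945], [0.001, -0.966, -0.259]]
ft_force: [0.2, -0.5, 1.2]
grip_width: 0.0256
[-0.00818012  0.33788944] [ 0.04232308 -0.13498099]
```

View pics/w2.png

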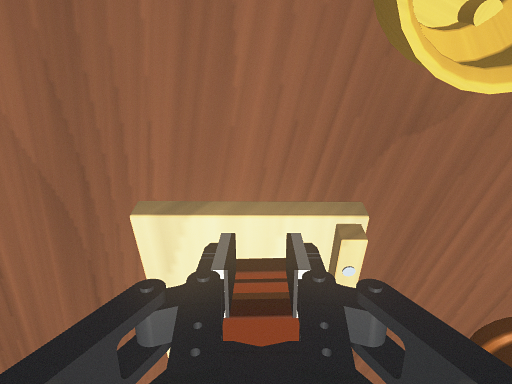

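```bash
python3 -m inch '[[[-0.4,0.3,-1,0,0,0,0],[-0.4,0.6,-2,0,0,0,0],[-0.4,0.95,-3,0,0,0,0],[-0.4,1.25,-4,0,0,0,0],[-0.4,1.6,-5,0,0,0,0],[-0.4,1.9,-6,0,0,0,0],[-0.4,2.2,-7,0,0,0,0],[-0.4,2.5,-8,0,0,0,0],[-0.4,2.85,-9,0,0,0,0],[-0.4,3.15,-10,0,0,0,0],[-0.4,3.45,-11,0,0,0,0],[-0.4,3.75,-12,0,0,0,0],[-0.4,3.95,-12.6,0,0,0,0],[-0.4,3.95,-12.6,0,0,0,0]]]'
python3 - <<'E'
from h import *
W=env.get_image("wrist");cv2.imwrite("pics/w3.png",W["frame"][:,:,::-1])
S=env.get_image("scene"); crop(S,205,165,160,115,5,"s3")
print(tob(env.observe()["position"]))
E
```

```text
time_s: 4.1
position: [0.4867, 0.2362, 0.0235]
tool_rot: [[0.978, 0.055, -0.2], [0.208, -0.253, 0.945], [0.001, -0.966, -0.259]]
ft_force: [0.5, -0.1, -0.3]
grip_width: 0.0256
[0.00391824 0.20606402]
```

View pics/w3.png

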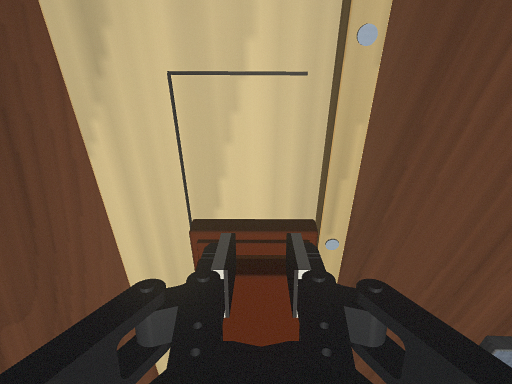

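View pics/s3.png

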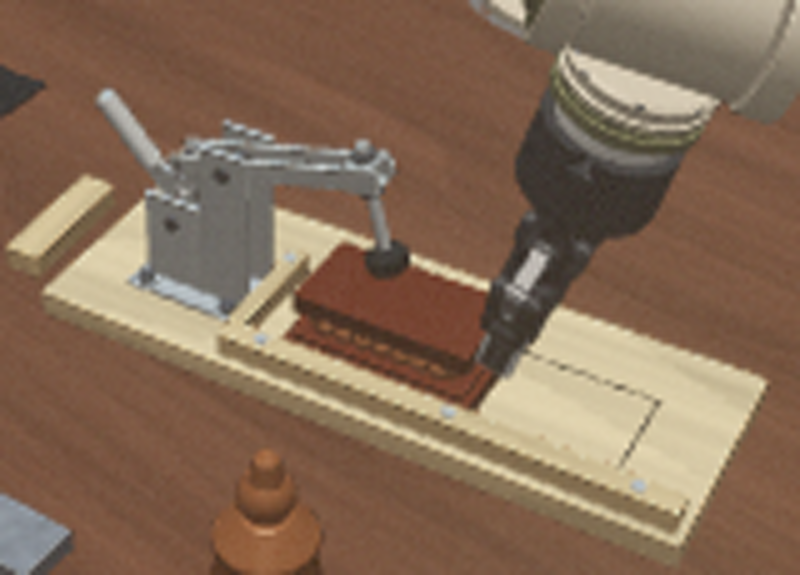

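The stand follows along the fence, square, with about 10 mm left to the stop. Finishing slowly.

```bash
python3 -m inch '[[[-0.4,0.08,-0.3,0,0,0,0],[-0.4,0.16,-0.6,0,0,0,0],[-0.4,0.21,-0.8,0,0,0,0],[-0.4,0.25,-0.95,0,0,0,0],[-0.4,0.25,-0.95,0,0,0,0]]]'
python3 - <<'E'
from h import *
W=env.get_image("wrist");cv2.imwrite("pics/w4.png",W["frame"][:,:,::-1])
S=env.get_image("scene"); crop(S,205,165,160,115,5,"s4")
print(tob(env.observe()["position"]))
for u,v,z in [(190,219,.032),(317,219,.032)]:
    p=onz(W,u,v,z);print(tob(p))
E
```

```text
time_s: 4.82
position: [0.4889, 0.2271, 0.0235]
tool_rot: [[0.978, 0.055, -0.201], [0.208, -0.253, 0.945], [0.001, -0.966, -0.259]]
ft_force: [-0.9, 2.0, -0.3]
grip_width: 0.0257
[0.00428771 0.19626503]
[-0.03591008  0.20607315]
[0.03625649 0.2059071 ]
```

View pics/w4.png

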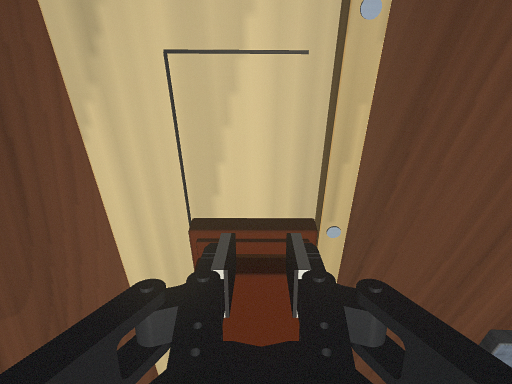

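View pics/s4.png

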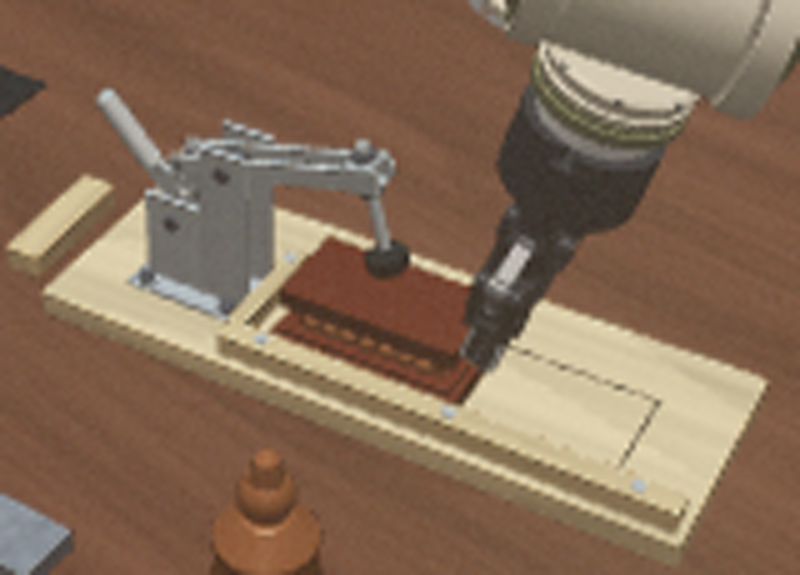

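```bash
python3 - <<'E'
from h import *
W=env.get_image("wrist")
crop(W,170,200,180,60,4.4,"w4c")
for u,v,z in [(190,219,.018),(317,219,.018),(190,231,.032),(317,231,.032)]:
    p=onz(W,u,v,z);print(tob(p))
S=env.get_image("scene");
# project home foot corners
for z in (.018,.032):
  print([proj(S,[*tow(a,b),z]) for a,b in [(-37,64.5),(39,64.5),(39,184.5),(-37,184.5)] for a,b in [(a/1000,b/1000)]])
m=[proj(S,[*tow(a/1000,b/1000),.062]) for a,b in [(-29,68.5),(31,68.5),(31,180.5),(-29,180.5)]]+[proj(S,[*tow(a/1000,b/1000),.034]) for a,b in [(39,64),(-38,64),(39,335)]]
crop(S,205,165,160,115,5,"s4m",m)
E
```

```text
[-0.03977302  0.19542253]
[0.0395824  0.19523669]
[-0.03685974  0.19732757]
[0.03722267 0.19714841]
[array([266.20596742, 219.57721984]), array([253.62259248, 233.45141505]), array([290.30615058, 247.62041649]), array([301.57391917, 232.33449418])]
[array([266.26440426, 216.00719977]), array([253.58927887, 229.7966754 ]), array([290.56182083, 243.89046396]), array([301.9006647 , 228.68675298])]
```

View pics/s4m.png

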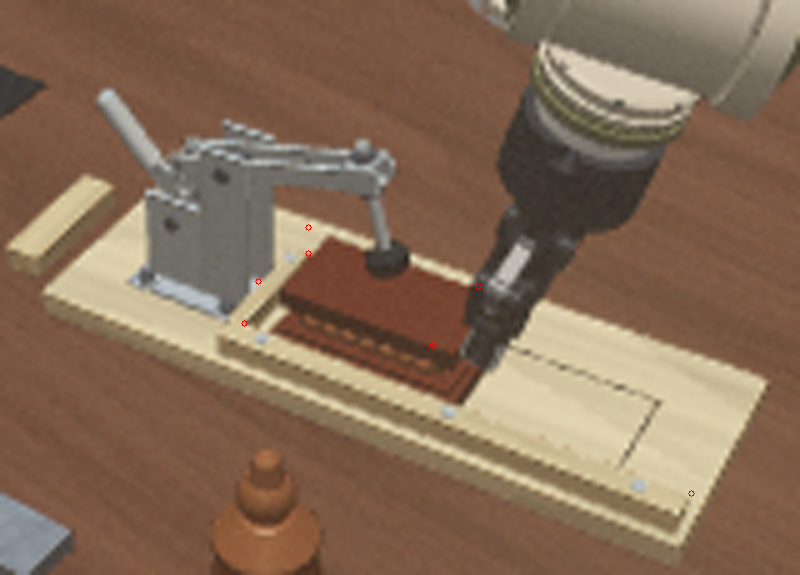

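View pics/w4c.png

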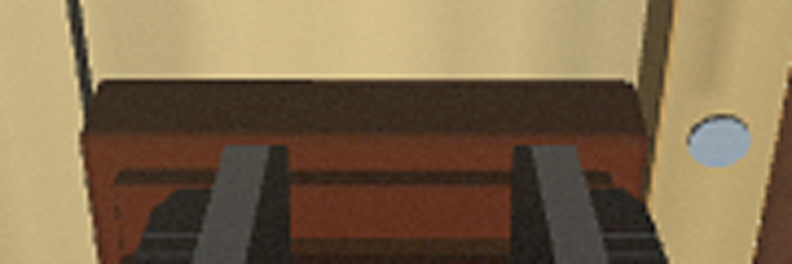

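The foot's end is still about 12 mm short of home (0.1965 against 0.1845), with a gap visible at the stop. Pushing on.

```bash
python3 -m inch '[[[-0.4,0.06,-0.3,0,0,0,0],[-0.4,0.12,-0.6,0,0,0,0],[-0.4,0.18,-0.9,0,0,0,0],[-0.4,0.21,-1.05,0,0,0,0],[-0.4,0.24,-1.2,0,0,0,0],[-0.4,0.24,-1.2,0,0,0,0]]]'
python3 - <<'E'
from h import *
W=env.get_image("wrist")
crop(W,170,200,180,60,4.4,"w5c")
S=env.get_image("scene"); crop(S,205,165,160,115,5,"s5")
o=env.observe();print(tob(o["position"]),o["ft_force"])
E
```

```text
time_s: 5.78
position: [0.4913, 0.2151, 0.0235]
tool_rot: [[0.978, 0.055, -0.201], [0.208, -0.253, 0.945], [0.001, -0.966, -0.259]]
ft_force: [1.4, 0.1, -0.4]
grip_width: 0.0258
[0.00405067 0.18400418] [-0.1119793  -0.40255646  0.20187811]
```

View pics/w5c.png

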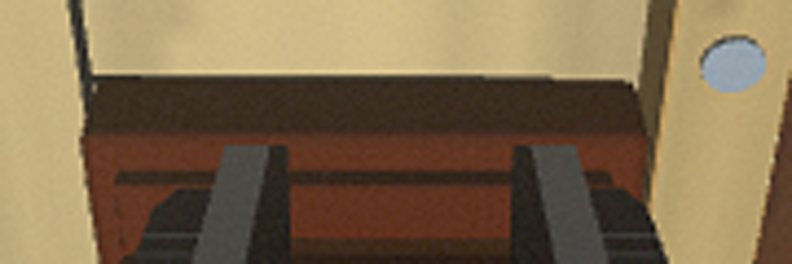

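View pics/s5.png

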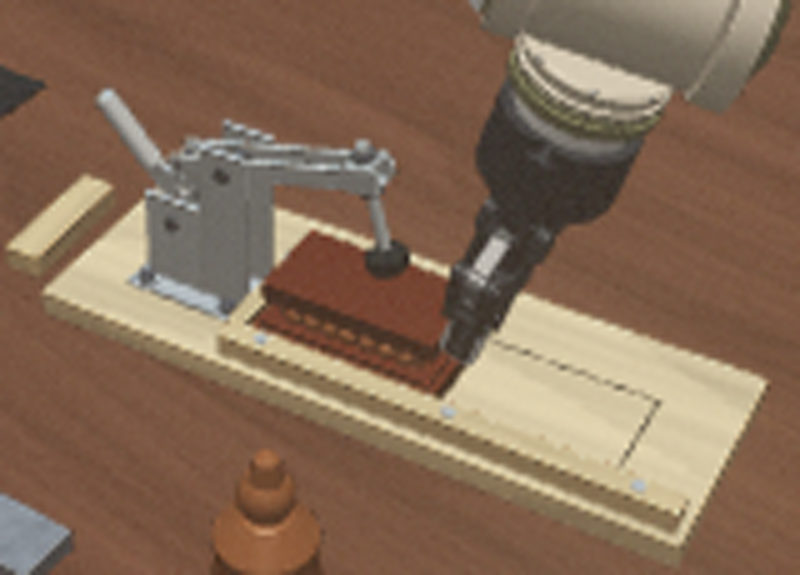

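The stand's end now covers the home outline drawn on the board. I'll press 2 mm more to seat it against the stop.

```bash
python3 -m inch '[[[-0.4,0.02,-0.1,0,0,0,0],[-0.4,0.04,-0.2,0,0,0,0],[-0.4,0.04,-0.2,0,0,0,0]]]'
python3 - <<'E'
from h import *
W=env.get_image("wrist")
crop(W,170,200,180,60,4.4,"w6c")
o=env.observe();print(tob(o["position"]),o["ft_force"])
E
```

```text
time_s: 6.25
position: [0.4917, 0.2132, 0.0235]
tool_rot: [[0.978, 0.055, -0.201], [0.208, -0.253, 0.945], [0.001, -0.966, -0.259]]
ft_force: [-0.8, 1.0, -0.3]
grip_width: 0.0257
[0.00403198 0.18203958] [0.11461299 1.79881812 0.23394686]
```

View pics/w6c.png

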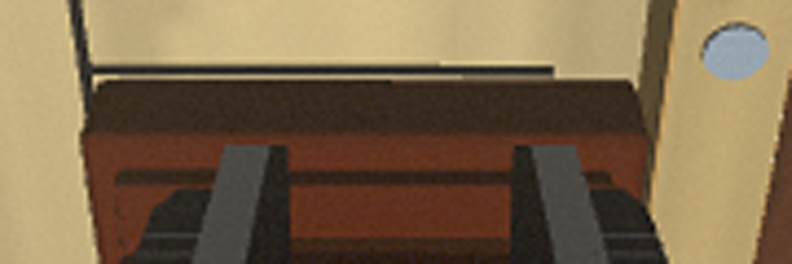

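```bash
python3 -m inch '[[[-0.4,0.02,-0.1,0,0,0,0],[-0.4,0.03,-0.15,0,0,0,0],[-0.4,0.03,-0.15,0,0,0,0]]]'
python3 - <<'E'
from h import *
W=env.get_image("wrist")
crop(W,170,200,180,60,4.4,"w7c")
S=env.get_image("scene"); crop(S,240,205,80,50,10,"s7")
o=env.observe();print(tob(o["position"]),o["ft_force"])
for u,v,z in [(191.5,215.5,.018),(192,218.6,.018),(313,218.6,.018),(316,219.5,.018)]: print(tob(onz(W,u,v,z)))
E
```

```text
time_s: 6.68
position: [0.492, 0.2129, 0.0235]
tool_rot: [[0.978, 0.055, -0.201], [0.208, -0.251, 0.945], [0.002, -0.966, -0.257]]
ft_force: [-1.5, 7.7, 0.1]
grip_width: 0.0257
[0.00426488 0.18167013] [-1.61026806  7.56685927  1.66898905]
[-0.03856868  0.18357278]
[-0.03854276  0.18117199]
[0.03701382 0.18093856]
[0.03895481 0.18022886]
```

View pics/w7c.png

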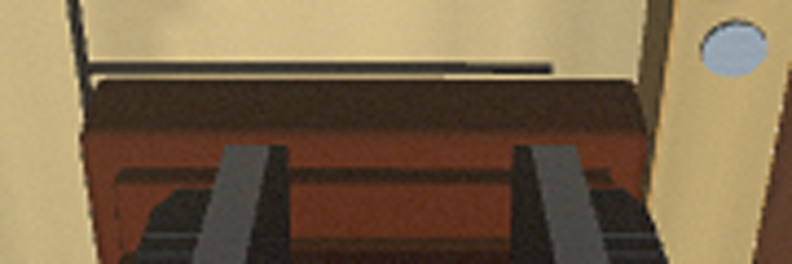

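View pics/s7.png

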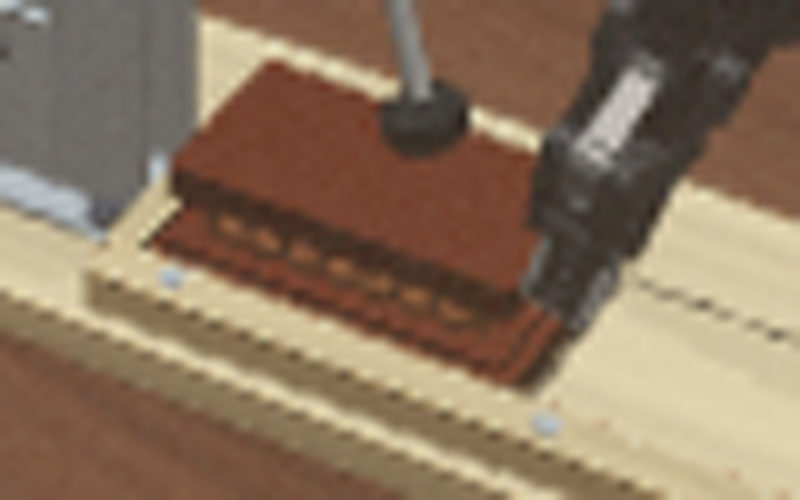

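Seated: 7.7 N against the stop, and the foot at x ±38.5 mm. Now I retreat, rise, and work out the turn for the tube grasp.

```bash
python3 -m inch '[[[-0.4,-0.6,3.2,0,0,0,0],[-0.4,-0.8,4.2,5,0,0,0],[-0.4,-0.8,4.2,11,0,0,0],[-0.4,-0.8,4.2,17,0,0,0],[-0.4,-0.8,4.2,23,0,0,0],[-0.4,-0.8,4.2,23,0,0,0]]]'
python3 - <<'E'
from h import *
from scipy.spatial.transform import Rotation as r
h=np.radians(-87);x=[np.cos(h),np.sin(h),0];y=[0,0,-1];z=np.cross(x,y);T=np.c_[x,y,z]
o=env.observe();print(np.degrees(r.from_matrix(T@o["tool_rot"].T).as_rotvec()),o["position"])
W=env.get_image("wrist");cv2.imwrite("pics/w8.png",W["frame"][:,:,::-1])
E
```

```text
time_s: 7.52
position: [0.4853, 0.2541, 0.2582]
tool_rot: [[0.978, 0.063, -0.198], [0.208, -0.25, 0.946], [0.01, -0.966, -0.258]]
ft_force: [0.4, -0.8, -1.0]
grip_width: 0.0257
[ 13.84531368  -9.78869706 -98.30931633] [0.48532032 0.25413779 0.25818808]
```

View pics/w8.png

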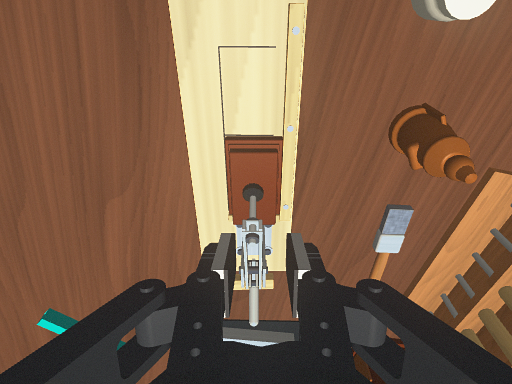

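```bash
python3 - <<'E'
from h import *
W=env.get_image("wrist")
crop(W,215,215,80,120,6,"w8c")
for v in (325,300): 
  c,q=ray(W,253.5,v); print(v,c,q)
print(tob(onz(W,253.5,325,.128)),tob(onz(W,253,190,.085)),tob(onz(W,228,138,.032)),tob(onz(W,282,137,.032)))
E
python3 -m inch '[[[-0.4,0,-4,0,1.4,-1,-10],[-0.4,0,-8,0,2.8,-2,-20],[-0.4,0,-12,0,4.1,-2.9,-30],[-0.4,0.5,-16,0,5.5,-3.9,-40],[-0.4,0.5,-20,0,6.9,-4.9,-50],[-0.4,1,-24,0,8.3,-5.9,-60],[-0.4,1,-28,0,9.7,-6.9,-70],[-0.4,1.5,-32,0,11.1,-7.8,-79],[-0.4,1.5,-35,0,12.5,-8.8,-88.5],[-0.4,1.5,-35,0,13.8,-9.8,-98.3],[-0.4,1.5,-35,0,13.8,-9.8,-98.3],[-0.4,1.5,-35,0,13.8,-9.8,-98.3]]]'
python3 - <<'E'
from h import *
W=env.get_image("wrist");cv2.imwrite("pics/w9.png",W["frame"][:,:,::-1]);print(env.observe()["q"])
E
```

```text
325 [0.45942831 0.36803081 0.40441172] [ 0.15317426 -0.80964451 -0.56658046]
300 [0.45942831 0.36803081 0.40441172] [ 0.14426391 -0.76908888 -0.62264774]
[-0.00465264 -0.06175844] [-0.00310496  0.14100159] [-0.03528251  0.1865579 ] [0.03383033 0.18767029]
time_s: 9.12
position: [0.4987, -0.0958, 0.2528]
tool_rot: [[0.059, -0.004, 0.998], [-0.998, 0.008, 0.059], [-0.009, -1.0, -0.003]]
ft_force: [-0.0, 0.8, -0.6]
grip_width: 0.0257
[-24.44302479  15.73610278  74.72311996   0.35912102  89.9153345
  62.21062732]
```

View pics/w9.png

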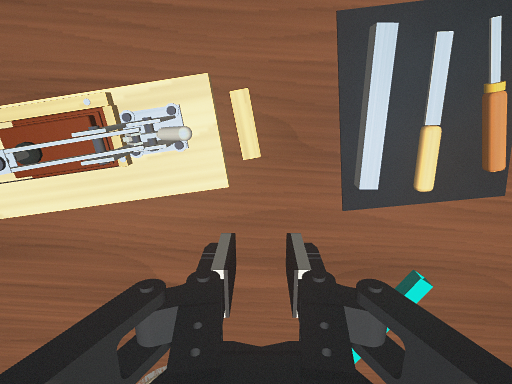

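View pics/w8c.png

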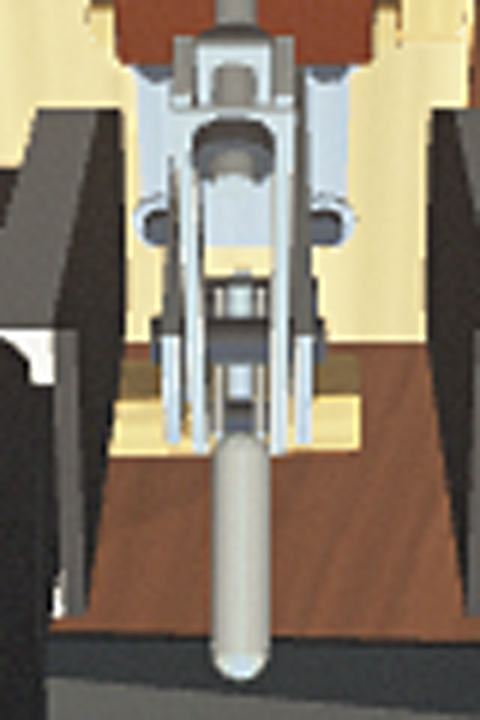

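```bash
python3 - <<'E'
from h import *
np.set_printoptions(precision=4,suppress=True)
W=env.get_image("wrist")
crop(W,100,65,130,130,5.5,"w9a"); crop(W,340,10,100,190,3.1,"w9b")
E
```

```text
(no output)
```

View pics/w9a.png

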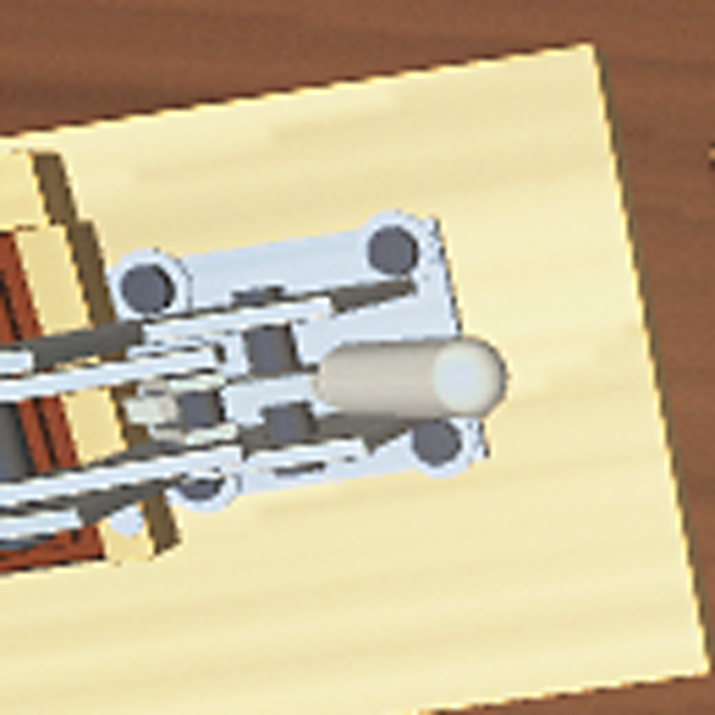

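View pics/w9b.png

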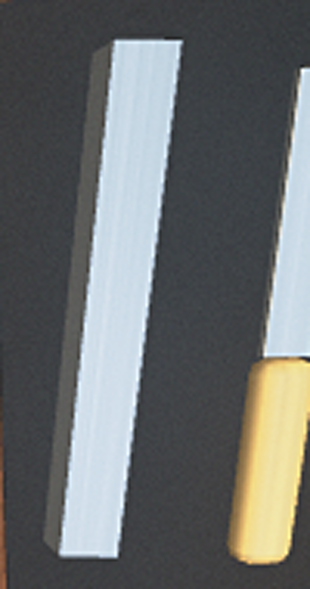

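```bash
python3 - <<'E'
from h import *
np.set_printoptions(precision=4,suppress=True)
W=env.get_image("wrist")
f=lambda x,y,s,u,v:(u+(x+.5)/s-.5,v+(y+.5)/s-.5)
for p in [(595,45),(710,670)]: q=onz(W,*f(*p,5.5,100,65),.018);print("corner",q,tob(q))
q=onz(W,*f(467,378,5.5,100,65),.126);print("tip",q,tob(q))
B=np.array([onz(W,*f(*p,3.1,340,10),.028) for p in [(112,40),(183,40),(119,556),(58,556)]]);print(B,B.mean(0))
d=B[:2].mean(0)-B[2:].mean(0);print(np.linalg.norm(d),np.degrees(np.arctan2(d[1],d[0])))
# tip triangulate with w8 ray
c2=np.array([.45942831,.36803081,.40441172])
c1,r1=ray(W,*f(467,378,5.5,100,65))
print(c1,r1)
E
```

```text
corner [ 0.5959 -0.0227  0.018 ] [ 0.0567 -0.0705]
corner [ 0.4507 -0.0525  0.018 ] [-0.0916 -0.0693]
tip [ 0.5342 -0.0192  0.126 ] [-0.003  -0.0542]
[[ 0.6606 -0.2175  0.028 ]
 [ 0.6621 -0.2437  0.028 ]
 [ 0.4621 -0.2539  0.028 ]
 [ 0.4605 -0.2276  0.028 ]] [ 0.5613 -0.2357  0.028 ]
0.20030170385561807 2.9118474178311144
[ 0.5744 -0.0931  0.4275] [-0.1286  0.2361 -0.9632]
```

Tube in w9: top face about (378,105), centre (0.561,-0.236), heading 2.9°. It is grey steel and hollow, unlike the turquoise bar at (420,285). Crop w9b above confirms this. I'll approach above it.

```bash
python3 -m inch '[[[0.25,1,-4,-3,0,0,0],[0.25,2,-8,-8,0,0,0],[0.25,3,-12,-13,0,0,0],[0.25,3.7,-14.1,-18,0,0,0],[0.25,3.7,-14.1,-20,0,0,0],[0.25,3.7,-14.1,-20,0,0,0],[0.25,3.7,-14.1,-20,0,0,0]]]'
python3 - <<'E'
from h import *
W=env.get_image("wrist");cv2.imwrite("pics/w10.png",W["frame"][:,:,::-1]);print(env.observe()["tool_rot"],env.observe()["position"])
E
```

```text
time_s: 10.15
position: [0.5367, -0.2371, 0.0548]
tool_rot: [[0.056, -0.001, 0.998], [-0.998, 0.007, 0.056], [-0.007, -1.0, -0.0]]
ft_force: [0.6, 0.1, 0.8]
grip_width: 0.053
[[ 5.59992177e-02  5.37838175e-05  9.98430811e-01]
 [-9.98408169e-01  6.73779114e-03  5.59975848e-02]
 [-6.72420651e-03 -9.99977299e-01  4.31009236e-04]] [ 0.53673158 -0.23719829  0.05504501]
```

View pics/w10.png

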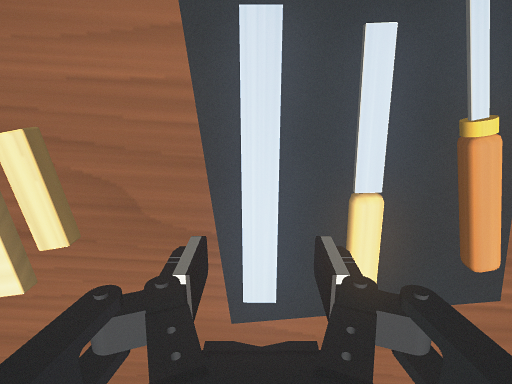

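```bash
python3 -m inch '[[[0.25,0,0,-2.5,0,0,0],[0.25,0,0,-4,0,0,0],[0.25,0,0,-4.8,0,0,0],[0.25,0,0,-4.8,0,0,0],[-1,0,0,-4.8,0,0,0],[-1,0,0,-4.8,0,0,0],[-1,0,0,-4.8,0,0,0],[-1,0,0,-4.8,0,0,0],[-1,0,0,-4.8,0,0,0],[-1,0,0,-4.8,0,0,0]]]' 110
```

```text
time_s: 11.45
position: [0.536, -0.2372, 0.0055]
tool_rot: [[0.055, -0.002, 0.998], [-0.998, 0.008, 0.055], [-0.008, -1.0, -0.002]]
ft_force: [0.3, 0.4, 0.6]
grip_width: 0.0003
```

The fingers shut fully without the tube between them. Looking at what happened.

```bash
python3 - <<'E'
from h import *
W=env.get_image("wrist");cv2.imwrite("pics/w11.png",W["frame"][:,:,::-1]);
S=env.get_image("scene"); crop(S,110,120,160,110,5,"s11")
D=env.get_image("side"); cv2.imwrite("pics/d11.png",D["frame"][:,:,::-1])
E
```

```text
(no output)
```

View pics/w11.png

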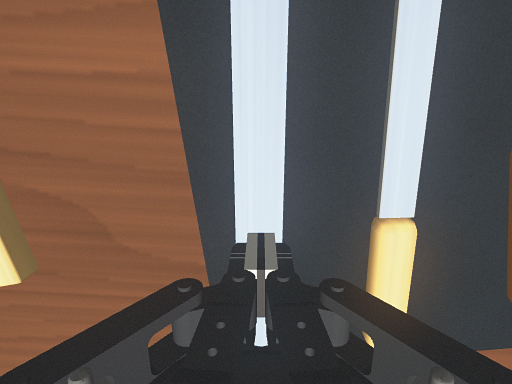

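View pics/s11.png

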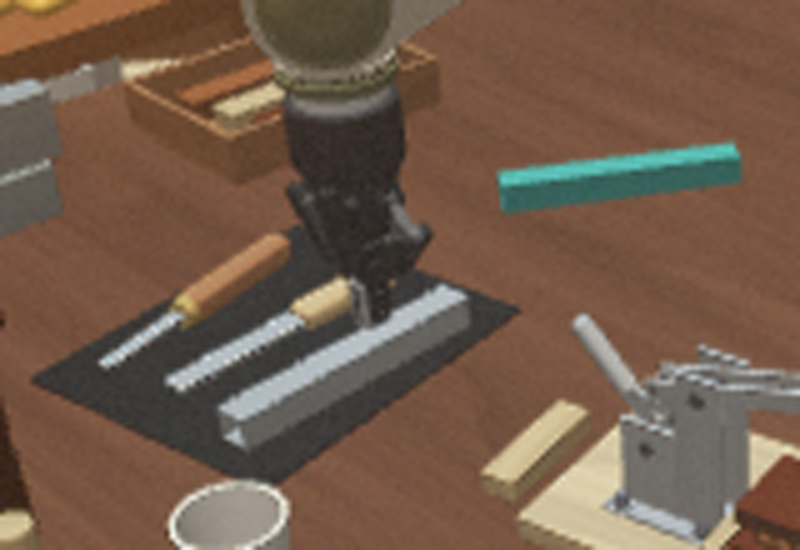

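View pics/d11.png

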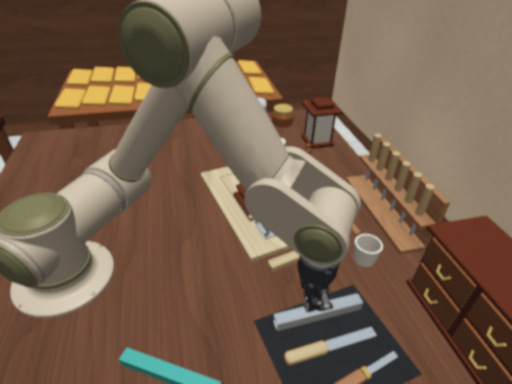

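```bash
python3 - <<'E'
from h import *
o=env.observe();p=o["position"]
S=env.get_image("scene");D=env.get_image("side");W=env.get_image("wrist")
q=p+[0,0,.03]
crop(S,140,150,80,60,10,"s12",[proj(S,p),proj(S,q)])
crop(D,250,240,140,100,5.7,"d12",[proj(D,p),proj(D,q)])
print(proj(W,p),proj(W,q),o["ft_force"],p)
E
```

```text
[260.25240005 224.14946626] [259.68366779 247.31509814] [ 0.66437798  0.87181377 -0.13724816] [ 0.53598711 -0.2371979   0.00552141]
```

View pics/s12.png

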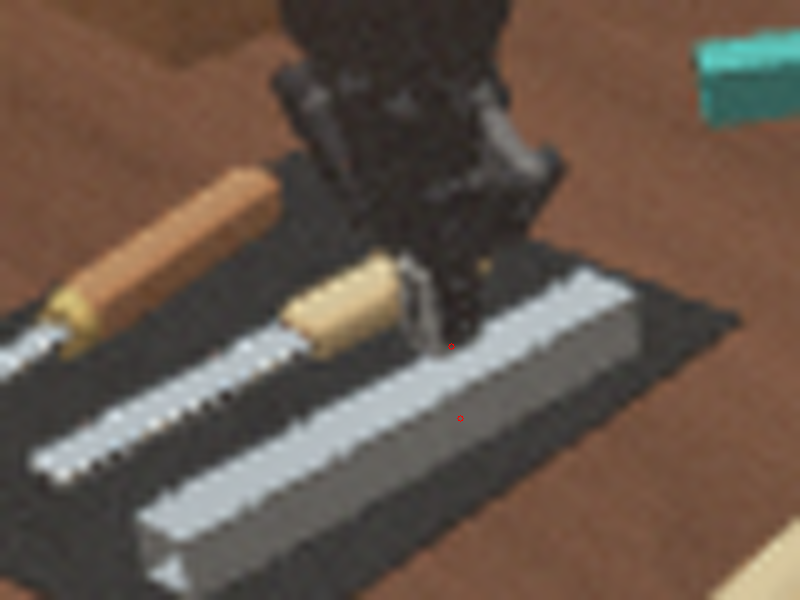

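View pics/d12.png

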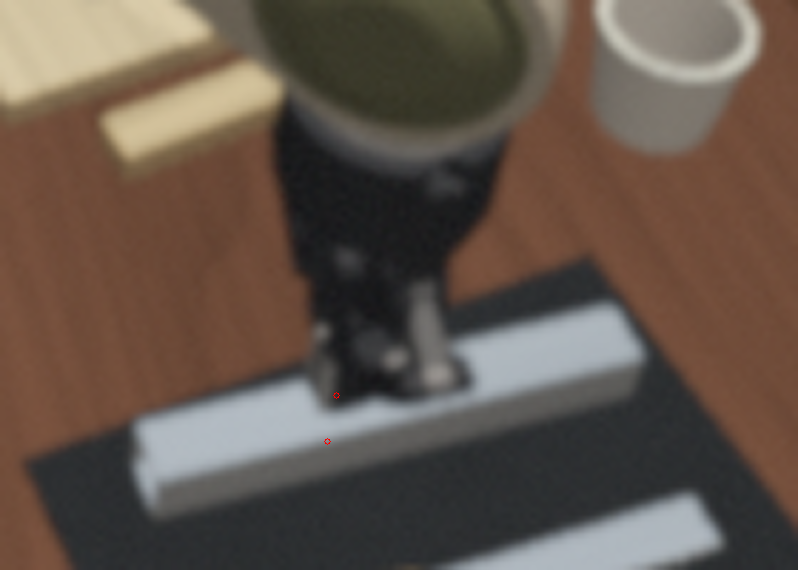

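The calibrated views put the fingertips near z = 0.035, although the reported TCP is 0.0055. The tips end about 30 mm short of the stated TCP, so they shut just above the tube, and nothing was touched or moved. I'll reopen and go lower, checking the force.

```bash
python3 -m inch '[[[0.25,0,0,1.5,0,0,0],[0.25,0,0,1.5,0,0,0],[0.25,0,0,1.5,0,0,0],[0.25,0,0,0.5,0,0,0],[0.25,0,0,-0.5,0,0,0],[0.25,0,0,-1.2,0,0,0],[0.25,0,0,-1.8,0,0,0],[0.25,0,0,-2.3,0,0,0],[0.25,0,0,-2.3,0,0,0]]]' 110
python3 - <<'E'
from h import *
S=env.get_image("scene");D=env.get_image("side");W=env.get_image("wrist")
crop(S,140,150,80,60,10,"s13")
crop(D,250,240,140,100,5.7,"d13")
cv2.imwrite("pics/w13.png",W["frame"][:,:,::-1])
E
```

```text
time_s: 12.88
position: [0.5359, -0.2371, -0.0178]
tool_rot: [[0.055, -0.002, 0.998], [-0.998, 0.009, 0.055], [-0.009, -1.0, -0.002]]
ft_force: [0.2, -1.2, 0.5]
grip_width: 0.0533
```

View pics/s13.png

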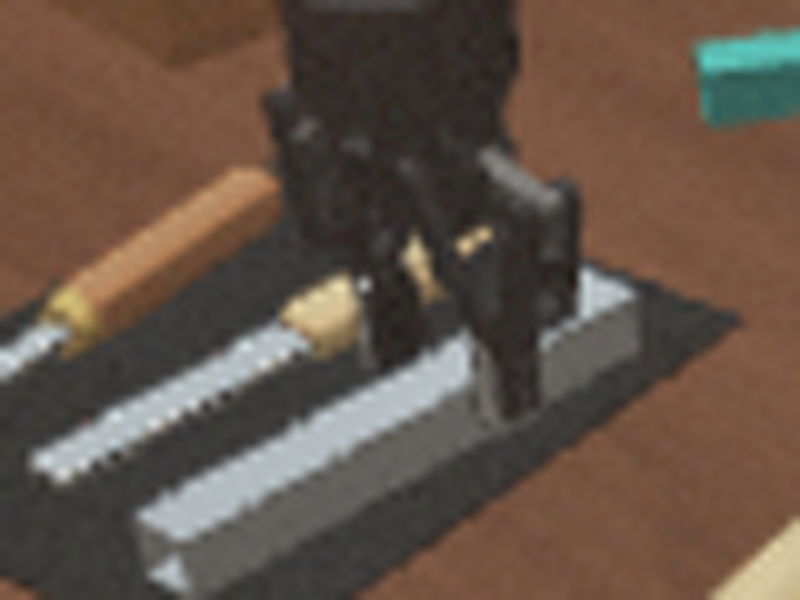

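View pics/w13.png

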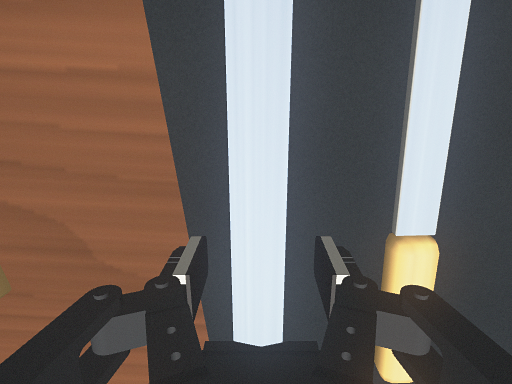

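The fingers straddle the tube now. I'll go 4 mm lower and close.

```bash
python3 -m inch '[[[0.25,0,0,-0.4,0,0,0],[-1,0,0,-0.4,0,0,0],[-1,0,0,-0.4,0,0,0],[-1,0,0,-0.4,0,0,0],[-1,0,0,-0.4,0,0,0],[-1,0,0,-0.4,0,0,0],[-1,0,0,-0.4,0,0,0]]]' 110
python3 - <<'E'
from h import *
W=env.get_image("wrist");S=env.get_image("scene")
crop(S,140,150,80,60,10,"s14")
cv2.imwrite("pics/w14.png",W["frame"][:,:,::-1])
E
```

```text
time_s: 13.9
position: [0.536, -0.2372, -0.0211]
tool_rot: [[0.055, -0.002, 0.998], [-0.998, 0.008, 0.055], [-0.008, -1.0, -0.001]]
ft_force: [-1.5, 0.6, 5.5]
grip_width: 0.0226
```

View pics/s14.png

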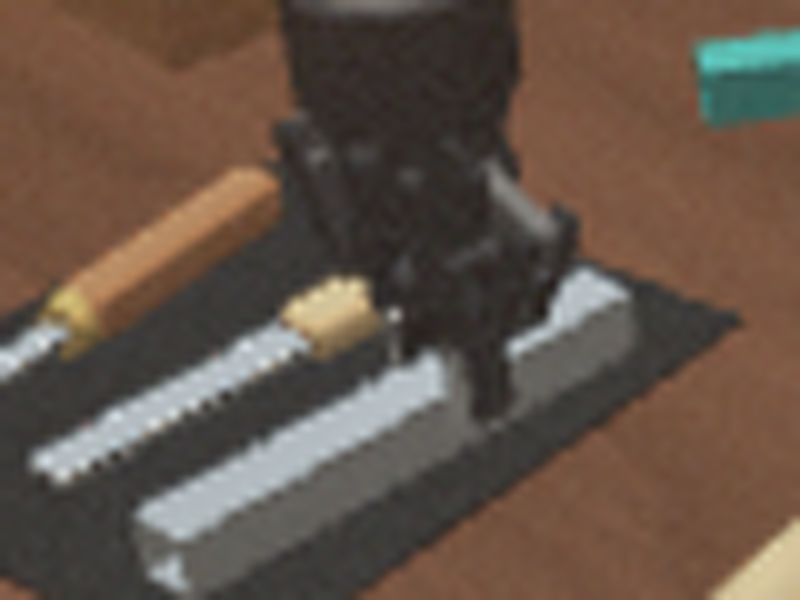

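View pics/w14.png

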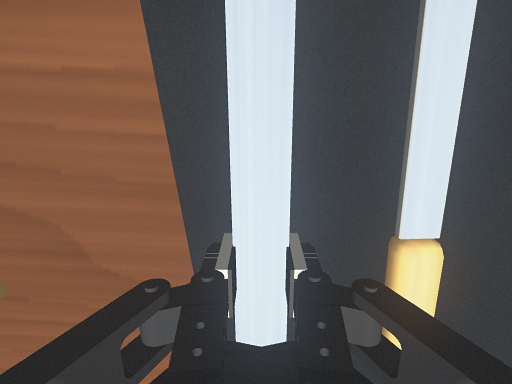

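The tube is held (width 22.6 mm). Now compute the lift, turn and pre-insertion pose.

```bash
cat >> h.py <<'E'
from scipy.spatial.transform import Rotation as Ro
C0=np.array([.5344,-.0200,.1275]); HB=np.radians(11.6)
def frame(el,hb=HB):
    u=np.array([np.cos(el)*np.sin(hb),-np.cos(el)*np.cos(hb),np.sin(el)])
    x=np.array([np.cos(hb),np.sin(hb),0]); z=-u
    return u,np.c_[x,np.cross(z,x),z]
TB=np.array([0,-.0366,.0253])  # tube centre in tool
def tcp_for(center,T): return center-T@TB
def delta(p,T):
    o=env.observe(); print("shift cm",np.round(100*(p-o["position"]),2),"rot",np.round(np.degrees(Ro.from_matrix(T@o["tool_rot"].T).as_rotvec()),1))
E
python3 - <<'E'
from h import *
u,T=frame(.82); p=tcp_for(C0+u*.132,T);print(p); delta(p,T)
u0,T0=frame(0.); delta(p,T0)
print(T)
E
```

```text
[ 0.56135919 -0.15133492  0.21753994]
shift cm [ 2.53  8.59 23.86] rot [-42.2  31.9  92.5]
shift cm [ 2.53  8.59 23.86] rot [-0.3 -0.5 98.4]
[[ 0.97957525  0.14701728 -0.13717962]
 [ 0.20107792 -0.71621236  0.66828701]
 [ 0.         -0.68222121 -0.73114583]]
```

```bash
python3 -m inch '[[[-1,0,0,2,0,0,0],[-1,0,0,6,0,0,0],[-1,0,0,12,0,0,0],[-1,0.5,0,18,0,0,10],[-1,1,0,22,0,0,20],[-1,1.5,0,24,0,0,30],[-1,2,0,25,0,0,40],[-1,2.5,0,25,0,0,50],[-1,2.5,0,25,0,0,60],[-1,2.5,0,25,0,0,70],[-1,2.5,0,25,0,0,80],[-1,2.5,0,25,0,0,90],[-1,2.5,0,25,-0.3,-0.5,98.4],[-1,2.5,0,25,-0.3,-0.5,98.4],[-1,2.5,0,25,-0.3,-0.5,98.4]]]'
python3 - <<'E'
from h import *
W=env.get_image("wrist");cv2.imwrite("pics/w15.png",W["frame"][:,:,::-1])
u,T=frame(.82); p=tcp_for(C0+u*.132,T); delta(p,T); print(env.observe()["q"])
E
```

```text
time_s: 15.88
position: [0.5609, -0.2372, 0.2281]
tool_rot: [[0.98, -0.0, -0.197], [0.197, -0.0, 0.98], [-0.0, -1.0, 0.0]]
ft_force: [-0.5, -0.9, -4.1]
grip_width: 0.0226
shift cm [ 0.04  8.59 -1.07] rot [-46.   -9.4   0.2]
[-3.40423333e+01  2.69931519e+01  6.12501992e+01 -7.47628721e-03
  9.17494322e+01 -4.54599205e+01]
```

View pics/w15.png

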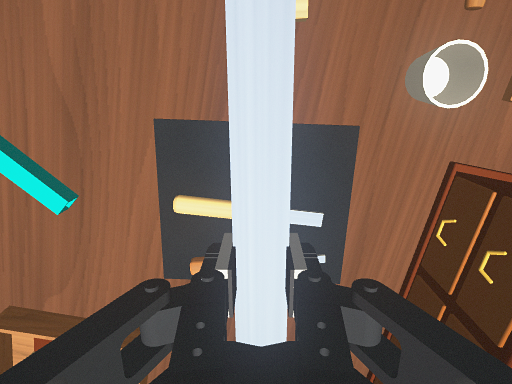

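```bash
python3 -m inch '[[[-1,0,0,1,-9,-1.9,0],[-1,0,1,1.1,-18,-3.7,0],[-1,0.1,2,1.1,-27,-5.6,0.1],[-1,0.2,3,1.1,-36,-7.4,0.1],[-1,0.3,4.5,1.1,-46,-9.4,0.2],[-1,0.45,6.6,1.1,-46,-9.4,0.2],[-1,0.45,6.6,1.1,-46,-9.4,0.2],[-1,0.45,6.6,1.1,-46,-9.4,0.2]]]'
python3 - <<'E'
from h import *
W=env.get_image("wrist");cv2.imwrite("pics/w16.png",W["frame"][:,:,::-1])
S=env.get_image("scene");D=env.get_image("side")
crop(S,150,110,130,100,6,"s16");crop(D,230,110,130,130,5,"d16")
u,T=frame(.82); p=tcp_for(C0+u*.132,T); delta(p,T); print(env.observe()["q"])
E
```

```text
time_s: 16.92
position: [0.5656, -0.1718, 0.2397]
tool_rot: [[0.979, 0.148, -0.138], [0.203, -0.716, 0.668], [0.0, -0.682, -0.731]]
ft_force: [-0.1, -0.5, -3.3]
grip_width: 0.0226
shift cm [-0.4   2.08 -2.21] rot [ 0.  -0.  -0.1]
[ -9.20375596  21.82626407  83.54856227 -49.24595869  64.42981055
  -2.5805846 ]
```

View pics/w16.png

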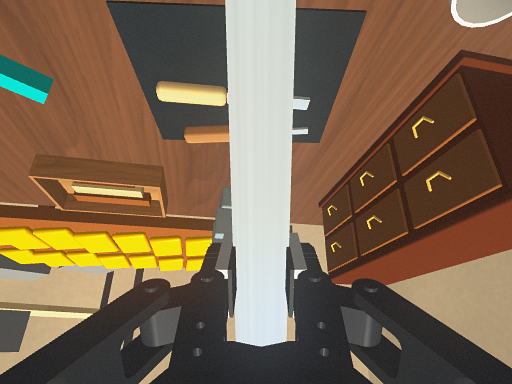

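View pics/s16.png

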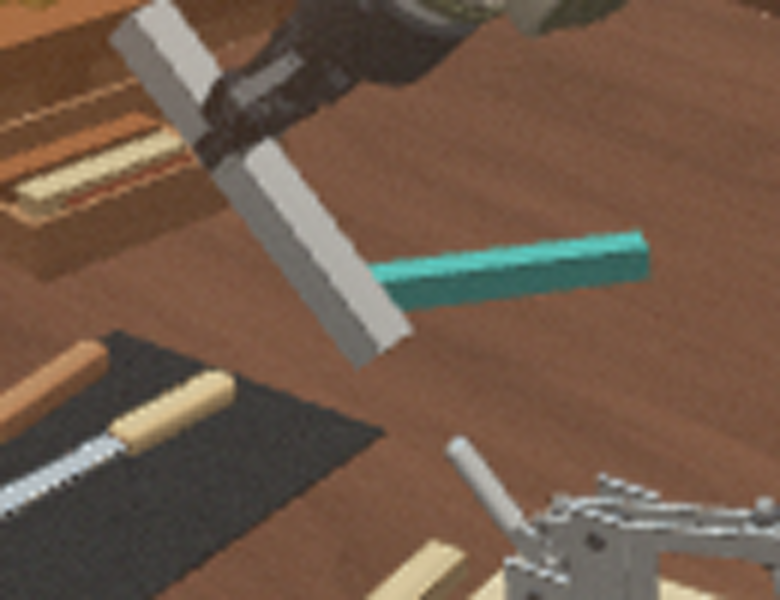

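View pics/d16.png

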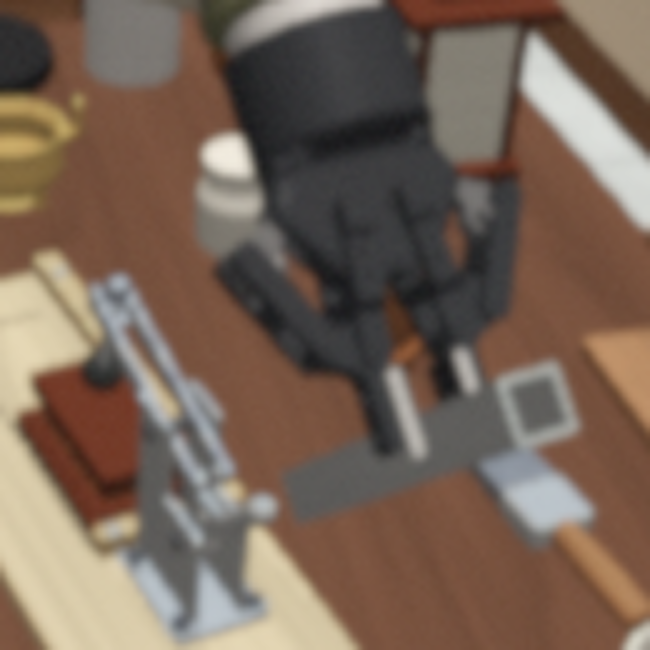

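```bash
cat > ov.py <<'E'
from h import *
import sys
tag=sys.argv[1]
o=env.observe();T=o["tool_rot"];p=o["position"]
c=p+T@TB
pts=[c+T@np.array([a*.0125,b*.0125,s*.1]) for a in(-1,1) for b in(-1,1) for s in(-1,1)]
ax=[c+T@np.array([0,0,.1+k]) for k in np.arange(0.0,.1,.01)]
u,_=frame(.82); hd=[C0+u*k for k in (.007,-.01,-.03)]
S=env.get_image("scene");D=env.get_image("side")
crop(S,150,110,130,100,6,"s"+tag,[proj(S,q) for q in pts+ax]);crop(D,230,110,130,130,5,"d"+tag,[proj(D,q) for q in pts+ax])
E
python3 ov.py 17
```

```text
(no output)
```

View pics/s17.png

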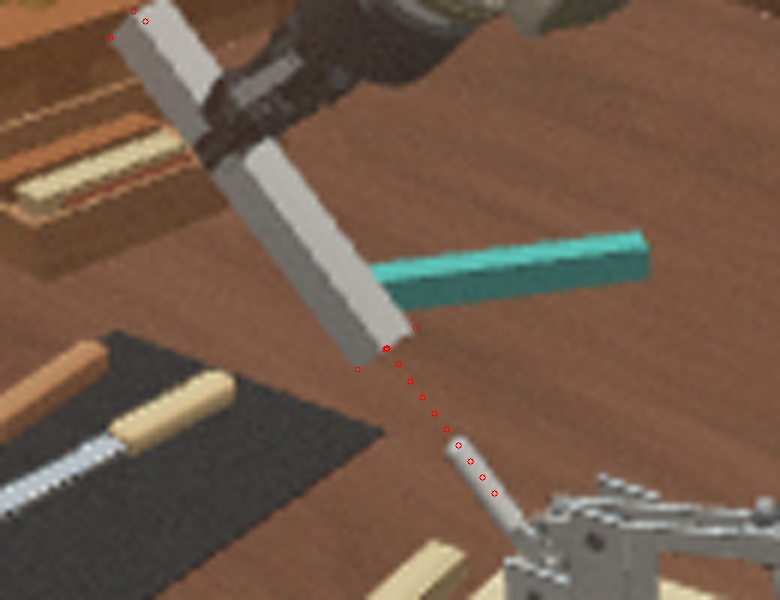

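View pics/d17.png

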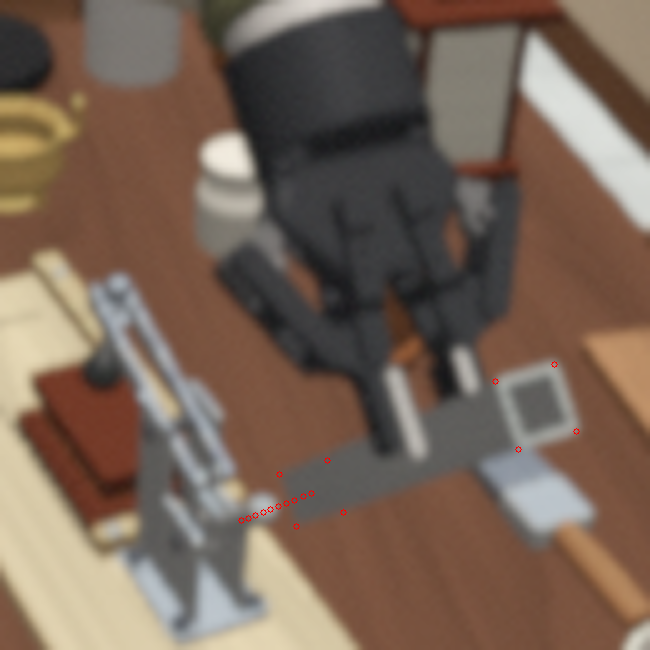

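The projected tube axis runs through the handle in both views, within about 1.5 mm. Inserting gently.

```bash
python3 -m inch '[[[-1,-0.1,0.7,-0.73,0,0,0],[-1,-0.22,1.34,-1.46,0,0,0],[-1,-0.35,2,-2.2,0,0,0],[-1,-0.5,2.67,-2.92,0,0,0],[-1,-0.63,3.34,-3.65,0,0,0],[-1,-0.77,4,-4.38,0,0,0],[-1,-0.84,4.34,-4.75,0,0,0],[-1,-0.84,4.34,-4.75,0,0,0]]]'
python3 ov.py 18
```

```text
time_s: 18.18
position: [0.5571, -0.1276, 0.1918]
tool_rot: [[0.979, 0.148, -0.14], [0.204, -0.716, 0.668], [-0.001, -0.682, -0.731]]
ft_force: [-0.3, -0.0, -2.6]
grip_width: 0.0227
```

View pics/s18.png

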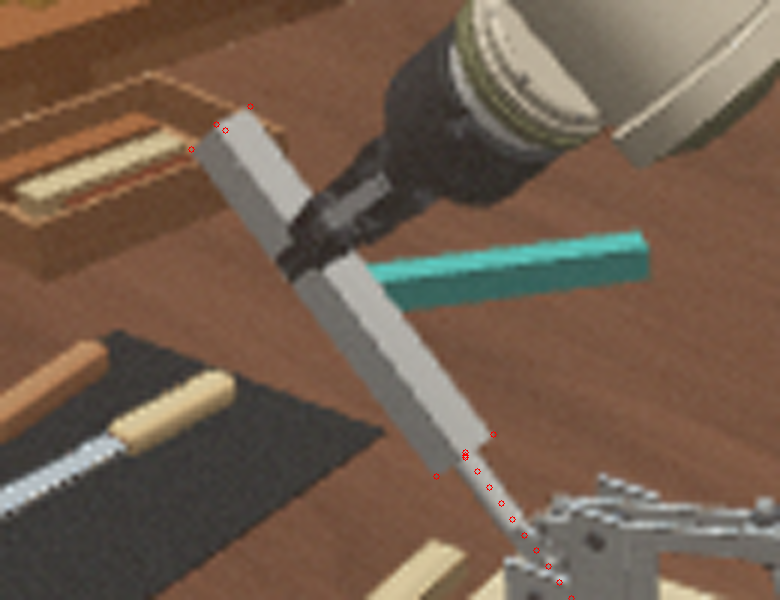

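View pics/d18.png

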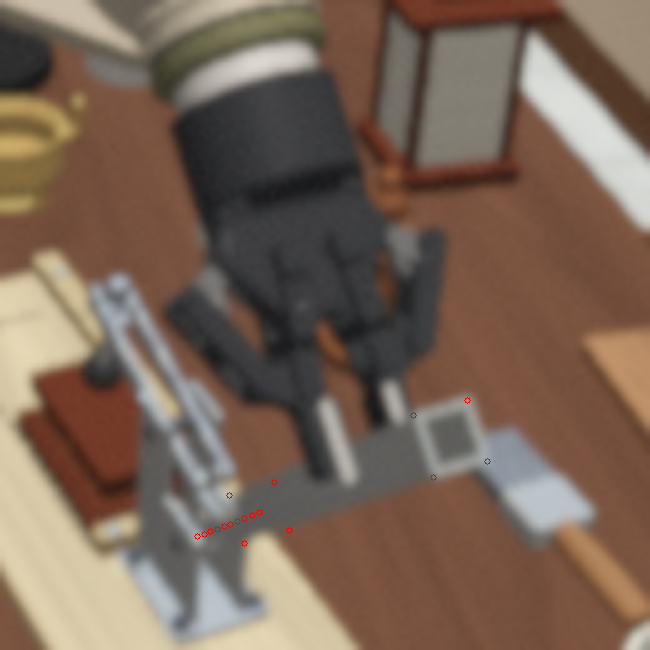

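The handle enters the bore centrally with no contact force. Going on to about 40 mm deep.

```bash
python3 -m inch '[[[-1,-0.1,0.53,-0.58,0,0,0],[-1,-0.22,1.07,-1.17,0,0,0],[-1,-0.33,1.6,-1.75,0,0,0],[-1,-0.42,2.05,-2.24,0,0,0],[-1,-0.42,2.05,-2.24,0,0,0]]]'
python3 ov.py 19
```

```text
time_s: 18.9
position: [0.5528, -0.1069, 0.1692]
tool_rot: [[0.979, 0.148, -0.141], [0.204, -0.716, 0.668], [-0.002, -0.682, -0.731]]
ft_force: [-0.4, -0.5, -4.4]
grip_width: 0.0226
```

View pics/s19.png

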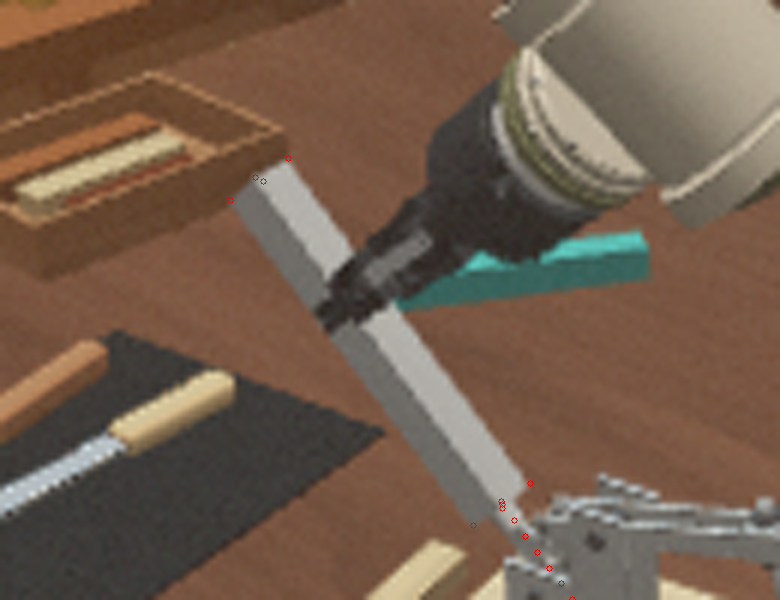

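View pics/d19.png

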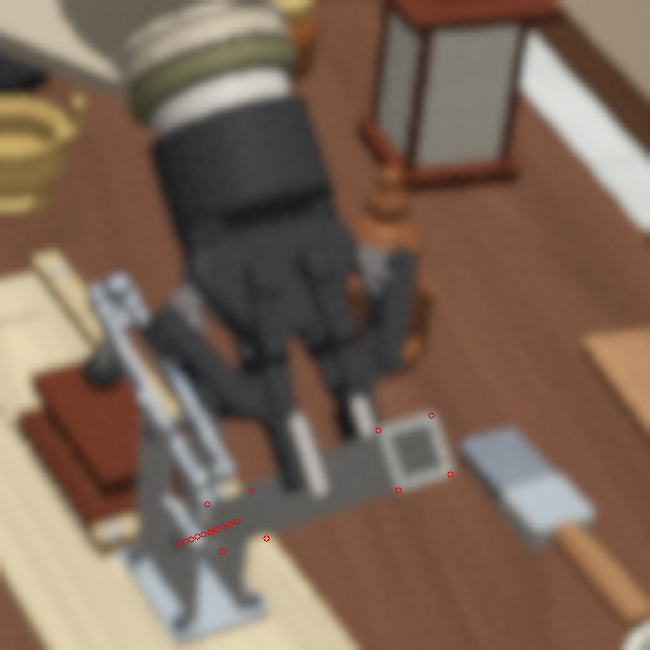

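```bash
python3 - <<'E'
from h import *
u,_=frame(.82);P=C0-u*.081;print("P",P)
bx=np.array([np.cos(HB),np.sin(HB),0]);p=env.observe()["position"]
for a in (5,10,15,20,25,30,35,40,45,48,50,52,54,56):
    R=Ro.from_rotvec(np.radians(a)*bx).as_matrix();q=P+R@(p-P)-p
    print(a,np.round(q*100,2),np.round(a*bx,2),"abs",np.round(p+q,3))
E
```

```text
P [0.52328845 0.03413125 0.06827719]
5 [ 0.17 -0.81 -1.3 ] [4.9  1.01 0.  ] abs [ 0.555 -0.115  0.157]
10 [ 0.31 -1.51 -2.66] [9.8  2.01 0.  ] abs [ 0.556 -0.122  0.143]
15 [ 0.43 -2.09 -4.09] [14.69  3.02  0.  ] abs [ 0.557 -0.128  0.129]
20 [ 0.52 -2.55 -5.56] [19.59  4.02  0.  ] abs [ 0.558 -0.133  0.114]
25 [ 0.59 -2.87 -7.06] [24.49  5.03  0.  ] abs [ 0.559 -0.136  0.099]
30 [ 0.63 -3.07 -8.59] [29.39  6.03  0.  ] abs [ 0.559 -0.138  0.084]
35 [  0.64  -3.14 -10.12] [34.29  7.04  0.  ] abs [ 0.559 -0.139  0.068]
40 [  0.63  -3.08 -11.66] [39.18  8.04  0.  ] abs [ 0.559 -0.138  0.053]
45 [  0.59  -2.88 -13.19] [44.08  9.05  0.  ] abs [ 0.559 -0.136  0.038]
48 [  0.55  -2.7  -14.1 ] [47.02  9.65  0.  ] abs [ 0.559 -0.134  0.029]
50 [  0.52  -2.56 -14.7 ] [48.98 10.05  0.  ] abs [ 0.558 -0.133  0.023]
52 [  0.49  -2.39 -15.29] [50.94 10.46  0.  ] abs [ 0.558 -0.131  0.017]
54 [  0.45  -2.21 -15.88] [52.9  10.86  0.  ] abs [ 0.558 -0.129  0.011]
56 [  0.41  -2.   -16.45] [54.86 11.26  0.  ] abs [ 0.557 -0.127  0.005]
```

```bash
python3 -m inch '[[[-1,0.09,-0.42,-0.65,2.45,0.5,0],[-1,0.17,-0.81,-1.3,4.9,1.01,0],[-1,0.25,-1.17,-1.97,7.35,1.5,0],[-1,0.31,-1.51,-2.66,9.8,2.01,0],[-1,0.37,-1.81,-3.37,12.25,2.5,0],[-1,0.43,-2.09,-4.09,14.69,3.02,0],[-1,0.48,-2.33,-4.82,17.1,3.5,0],[-1,0.52,-2.55,-5.56,19.59,4.02,0],[-1,0.59,-2.87,-7.06,24.49,5.03,0],[-1,0.59,-2.87,-7.06,24.49,5.03,0]]]'
python3 ov.py 20
```

```text
time_s: 20.25
position: [0.5594, -0.137, 0.1001]
tool_rot: [[0.979, 0.078, -0.186], [0.202, -0.367, 0.908], [0.002, -0.927, -0.375]]
ft_force: [-1.1, 1.7, 7.7]
grip_width: 0.0224
```

View pics/s20.png

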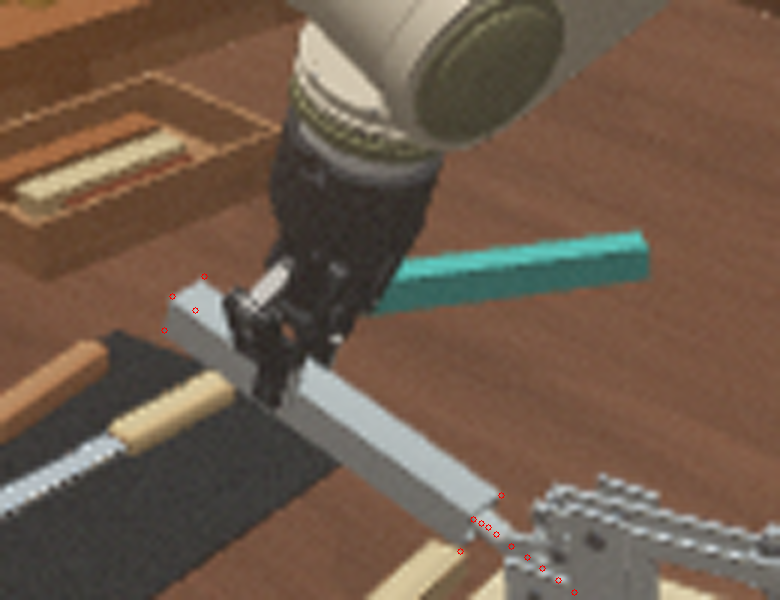

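```bash
python3 -m inch '[[[-1,0.02,-0.08,-0.76,2.45,0.5,0],[-1,0.04,-0.12,-1.53,4.9,1,0],[-1,0.04,-0.12,-2.3,7.35,1.5,0],[-1,0.03,-0.1,-3.06,9.8,2,0],[-1,0.02,-0.05,-3.83,12.25,2.5,0],[-1,0.02,-0.02,-4.6,14.7,3,0],[-1,0,0.1,-5.36,17.15,3.5,0],[-1,-0.03,0.18,-6.13,19.6,4,0],[-1,-0.06,0.32,-7.04,22.5,4.6,0],[-1,-0.09,0.46,-7.64,24.5,5,0],[-1,-0.09,0.46,-7.64,24.5,5,0]]]'
python3 ov.py 21
```

```text
time_s: 21.72
position: [0.5577, -0.132, 0.0223]
tool_rot: [[0.979, -0.01, -0.203], [0.203, 0.051, 0.978], [0.001, -0.999, 0.052]]
ft_force: [0.7, -0.7, -2.8]
grip_width: 0.0228
```

View pics/s21.png

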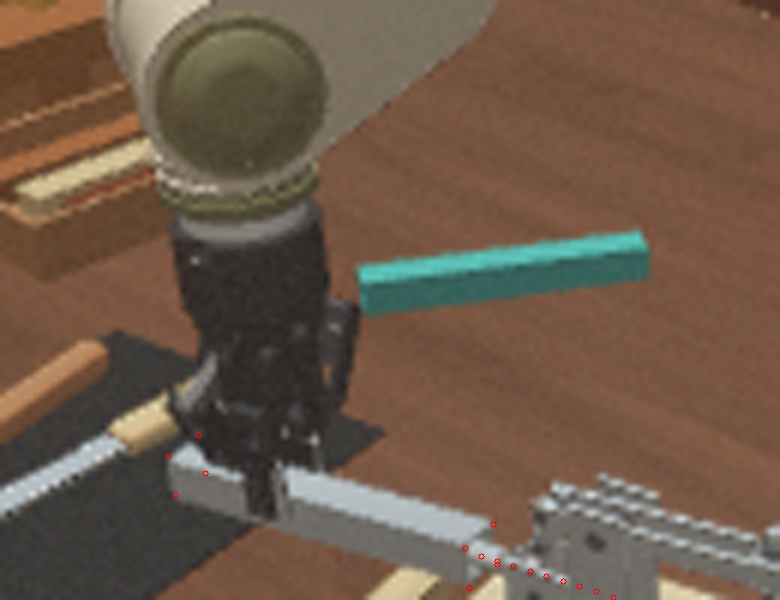

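View pics/d21.png

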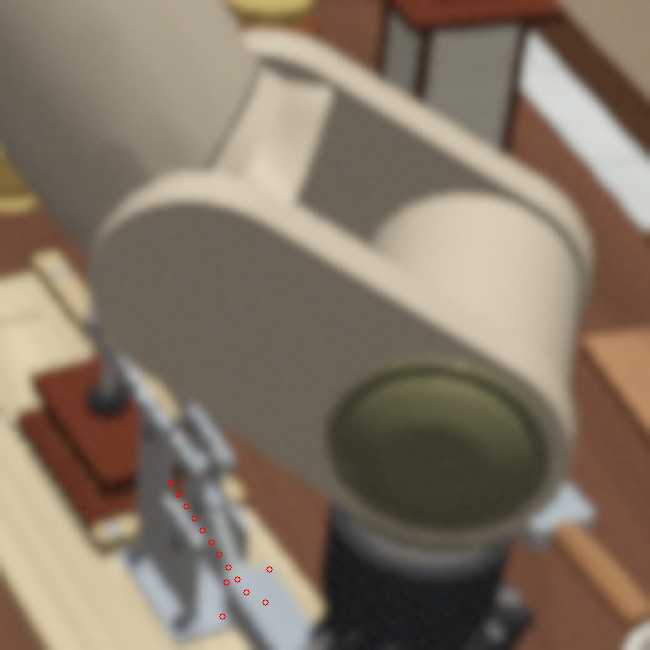

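```bash
python3 - <<'E'
from h import *
S=env.get_image("scene");crop(S,215,165,120,90,6.6,"s22")
print(env.observe()["ft_force"],env.observe()["wrist_torque"])
E
```

```text
[ 0.17838354 -0.5348844  -3.31128051] [-0.12451745 -0.01558019  0.00550913]
```

View pics/s22.png

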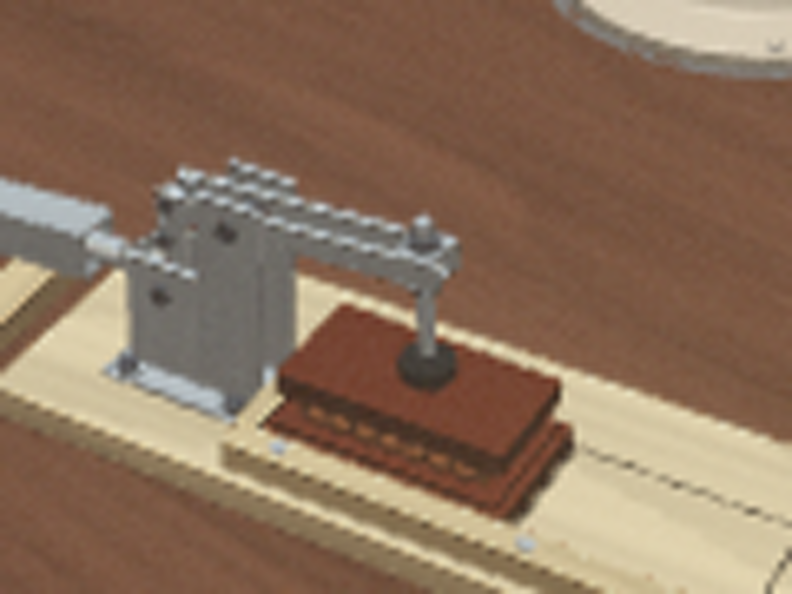

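The pad is down on the stand, the handle looks level, and the push force is gone, so the clamp has snapped shut. I'll level the tube and draw it off along the handle.

```bash
python3 -m inch '[[[-1,0.02,-0.1,0.45,-1.5,-0.3,0],[-1,0.04,-0.2,0.9,-2.9,-0.6,0],[-1,0.04,-0.2,0.9,-2.9,-0.6,0]]]'
python3 ov.py 23
```

```text
time_s: 22.25
position: [0.5584, -0.1331, 0.0321]
tool_rot: [[0.979, 0.002, -0.205], [0.205, 0.0, 0.979], [0.002, -1.0, -0.0]]
ft_force: [0.5, -0.4, -5.3]
grip_width: 0.0226
```

View pics/s23.png

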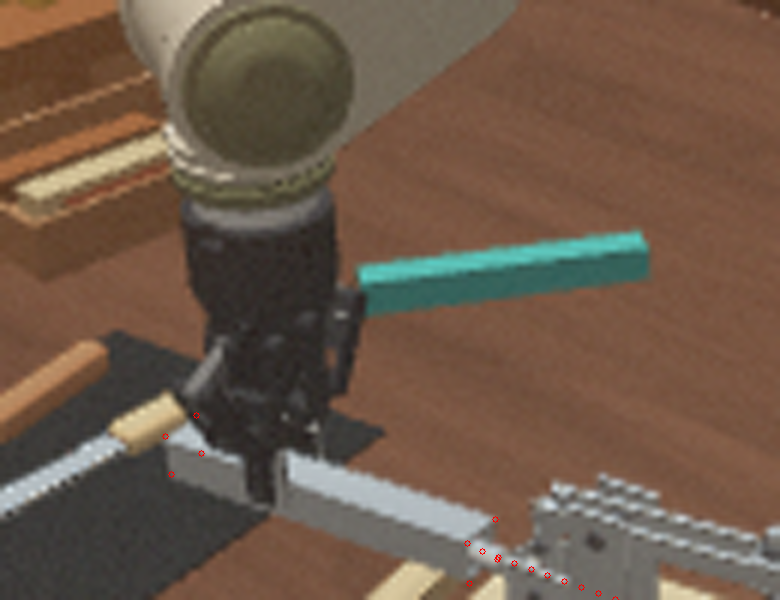

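```bash
python3 -m inch '[[[-1,0.1,-0.5,0,0,0,0],[-1,0.25,-1.2,0,0,0,0],[-1,0.4,-2,0,0,0,0],[-1,0.6,-3,0,0,0,0],[-1,0.8,-4,0,0,0,0],[-1,1,-5,0,0,0,0],[-1,1.2,-6,0,0,0,0],[-1,1.4,-7,0,0,0,0],[-1,1.4,-7,1,0,0,0]]]'
python3 ov.py 24
```

```text
time_s: 23.48
position: [0.572, -0.204, 0.0413]
tool_rot: [[0.979, 0.0, -0.203], [0.203, 0.002, 0.979], [0.001, -1.0, 0.002]]
ft_force: [-0.1, 0.4, -4.1]
grip_width: 0.0223
```

View pics/s24.png

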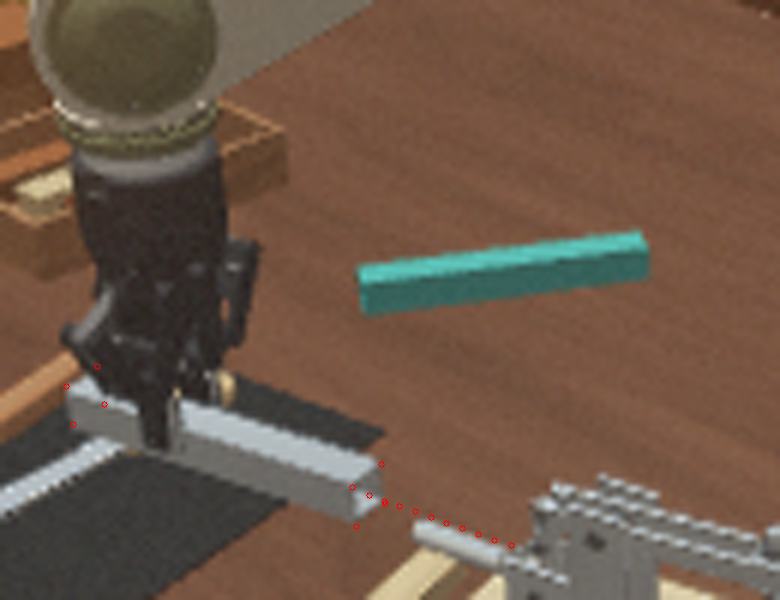

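```bash
python3 -m inch '[[[-1,0,-1,4,0,0,0],[-1,0,-2,8,0,0,-5],[-1,0,-3.3,10,0,0,-15],[-1,-0.5,-3.3,10,0,0,-25],[-1,-1,-3.3,10,0,0,-35],[-1,-1.5,-3.3,10,0,0,-45],[-1,-2,-3.3,10,0,0,-55],[-1,-2.5,-3.3,10,0,0,-65],[-1,-3,-3.3,10,0,0,-75],[-1,-3.6,-3.3,10,0,0,-85],[-1,-3.6,-3.3,8,0,0,-95],[-1,-3.6,-3.3,4,0,0,-98.5],[-1,-3.6,-3.3,0,0,0,-98.5],[-1,-3.6,-3.3,-3,0,0,-98.5],[-1,-3.6,-3.3,-3,0,0,-98.5]]]'
python3 - <<'E'
from h import *
W=env.get_image("wrist");cv2.imwrite("pics/w25.png",W["frame"][:,:,::-1])
S=env.get_image("scene");crop(S,110,140,130,95,6,"s25")
E
```

```text
time_s: 25.45
position: [0.5352, -0.2353, 0.0101]
tool_rot: [[0.057, -0.003, 0.998], [-0.998, 0.001, 0.057], [-0.001, -1.0, -0.002]]
ft_force: [-0.2, 0.3, -3.3]
grip_width: 0.0228
```

View pics/s25.png

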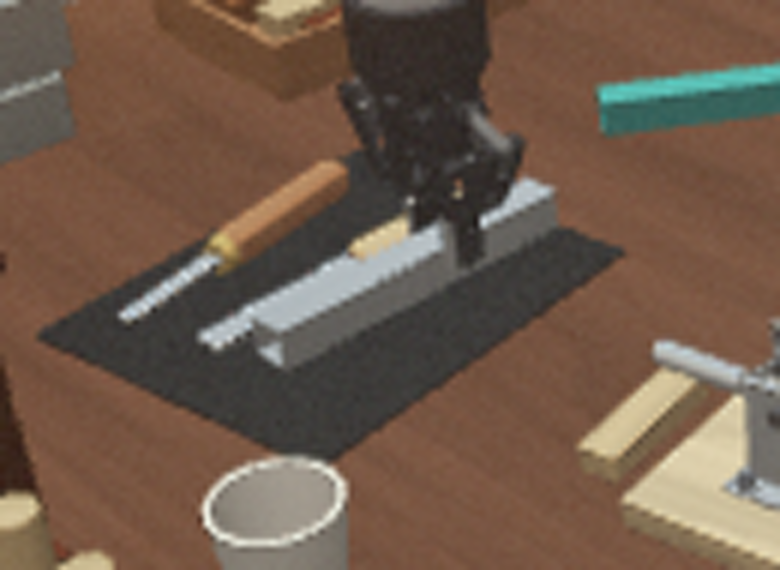

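View pics/w25.png

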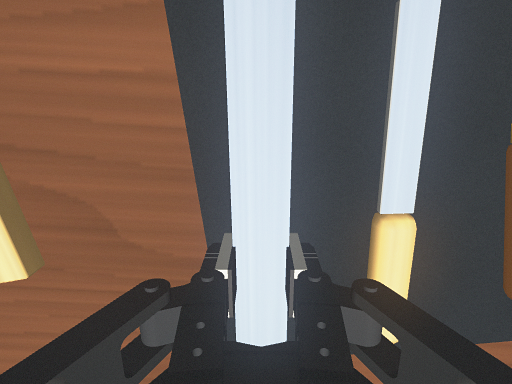

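```bash
python3 -m inch '[[[-1,0,-0.1,-1.2,0,0,0],[-1,0,-0.1,-2.2,0,0,0],[-1,0,-0.1,-2.7,0,0,0],[-1,0,-0.1,-2.9,0,0,0],[-1,0,-0.1,-2.9,0,0,0]]]'
```

```text
time_s: 26.18
position: [0.5364, -0.2375, -0.0174]
tool_rot: [[0.057, 0.001, 0.998], [-0.998, -0.002, 0.057], [0.002, -1.0, 0.001]]
ft_force: [0.1, -0.3, -3.8]
grip_width: 0.0227
```

```bash
python3 -m inch '[[[-1,0,0,-0.15,0,0,0],[-1,0,0,-0.25,0,0,0],[-1,0,0,-0.25,0,0,0]]]'
```

```text
time_s: 26.55
position: [0.5364, -0.2375, -0.0197]
tool_rot: [[0.057, 0.001, 0.998], [-0.998, -0.002, 0.057], [0.002, -1.0, 0.001]]
ft_force: [0.7, 0.2, -1.2]
grip_width: 0.0224
```

It has begun to touch the mat, so I open and rise.

```bash
python3 -m inch '[[[-0.2,0,0,-0.1,0,0,0],[0.2,0,0,0,0,0,0],[0.2,0,0,0,0,0,0],[0.2,0,0,0,0,0,0],[0.2,0,0,2,0,0,0],[0.2,0,0,5,0,0,0],[0.2,0,0,10,0,0,0],[0.2,0,0,16,0,0,0],[0.2,-2,0,22,0,0,0],[0.2,-6,4,24,0,0,0],[0.2,-6,8,24,0,0,0],[0.2,-6,12,24,0,0,0],[0.2,-6,12,24,0,0,0]]]'
python3 - <<'E'
from h import *
W=env.get_image("wrist");cv2.imwrite("pics/w26.png",W["frame"][:,:,::-1])
S=env.get_image("scene");crop(S,110,150,130,95,6,"s26");crop(S,215,165,120,90,6.6,"s27")
D=env.get_image("side");crop(D,200,150,200,150,4,"d26")
E
```

```text
time_s: 28.18
position: [0.476, -0.1155, 0.2206]
tool_rot: [[0.06, 0.002, 0.998], [-0.998, -0.002, 0.06], [0.002, -1.0, 0.002]]
ft_force: [0.4, -0.9, -0.8]
grip_width: 0.051
```

View pics/w26.png

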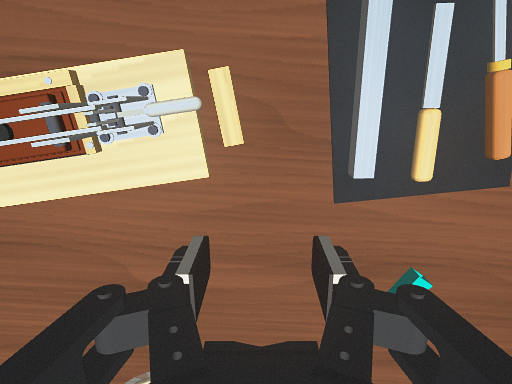

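View pics/s26.png

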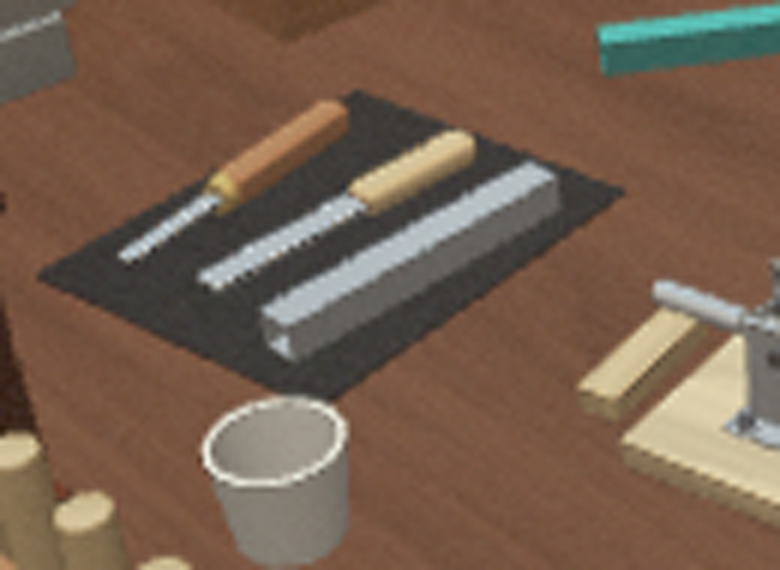

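View pics/s27.png

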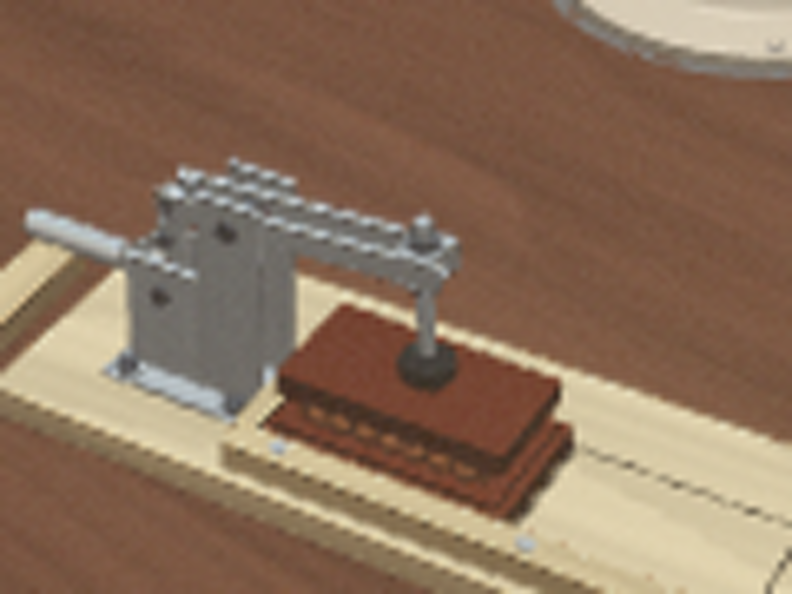

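```bash
python3 - <<'E'
from h import *
np.set_printoptions(precision=4,suppress=True)
S=env.get_image("scene");W=env.get_image("wrist")
print("tip",tri([(S,220.2,198.7),(W,195,103)]))
f=lambda x,y:(110+(x+.5)/6-.5,150+(y+.5)/6-.5)
B=np.array([onz(S,*f(*q),.028) for q in [(265,312),(293,325),(557,182),(530,163)]]);print("bar",B.mean(0))
g=lambda x,y:(215+(x+.5)/6.6-.5,165+(y+.5)/6.6-.5)
K=np.array([onz(S,*g(*q),.062) for q in [(345,305),(560,380),(505,458),(278,378)]]);print("stand",tob(K.mean(0)),env.observe()["time_s"])
E
```

```text
tip (array([ 0.5398, -0.0478,  0.065 ]), [np.float64(0.0004410356976999545), np.float64(0.00044103569770003576)])
bar [ 0.5643 -0.2317  0.028 ]
stand [0.0037 0.1263] 28.425
```

The handle is level (tip z = 0.065 against the pivot's 0.068), the tube is flat on the mat, and the stand is at home. Handing in.

```bash
python3 -c "
from rig import env
print(env.close_job())"
```

```text
the job is handed in; nothing more can be done
None
```

The job is handed in at about 28 s of the 72 s allowed. The hand-in gives no verdict, so what follows rests on my own checks.

**What I did:**
- **Stand:** I pushed it along the fence with two fingertips until it seated against the stop (7.7 N).
- **Clamp:** I slipped the grey steel tube about 38 mm over the handle and swung it through about 50°. The push force vanished as the clamp snapped shut.
- **Tube:** I drew it off along the handle and laid it back on the mat in its old place.

**What my last checks showed:**
- **Handle:** level, with the tip at z = 0.065 m against the pivot's 0.068 m.
- **Pad:** on the stand. I could not measure its force; a clamp that stays closed is the only evidence.
- **Stand:** the last rough scene measurement put it about 4 mm in x and 2 mm in y from home. That includes an error of about 2–3 mm in my board frame. The wrist view before clamping showed it tight in the corner.
- **Tube:** centre at about (0.564, -0.232) over the mat, lying flat and clear of the rasp.
- **Bystanders:** none appears to have moved in the views I took. I did not re-measure the glue pot, figure, censer or brush.
- **Robot:** clear of everything.

**What disagreed or failed:**
- **Fingertips:** they sit about 30 mm behind the stated tool point. My first grasp of the tube therefore shut just above it, touching nothing, and I redid it lower.
- **Push height:** for the same reason, the push probably met the stand's top slab and not its foot. I saw no tipping in the pictures.

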